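# Set, lock and sign the pressure test bench

### The job

Get the pressure test bench ready: turn the regulator's tee knob until its pointer is on the green mark, and only then slide the orange fork lock fully home over it. Also hang every coloured plate that is there (three or four) on the screw of the module with the same colour: wide part of the keyhole over the screw head, then slide the plate down until the screw is at the end of the narrow slot, and let go. Don't knock over the spray can.

Things in the scene. Friction and masses are not known exactly. Their poses are not given: they have to be found in the camera images.
- red_plate: red keyhole plate, loose, 110 x 80 x 6 mm, 0.25 kg, starts flat on the table. Origin: centre of its underside; +x to the narrow-slot end, z out of the face. Keyhole: opening 30 x 30 mm centred at x = +2, then slot 14 mm wide from x = +17 to its end at +39 mm. Black grip bar on the face: x -48 to -12, 14 mm thick (y), z 6 to 50 mm: pinch it across y
- red_seat (a point): point on the red plate's underside where the centre of the screw shank lies when fully home in the slot: plate x = +34 mm; axes as the plate's
- red_screw (a point): foot of the fixed screw on the sloping face of the red module; axes: x up the slope, y across, z out of the face. Shank 10 mm diameter, 9 mm long; head 22 mm diameter, 5 mm thick, its top 14 mm off the face. A plate hung home lies flat on the face, axes along these, its origin at x = -34 mm; friction may keep it from sliding home by itself
- red_module: fixed grey module with red strips at the head and foot of its face and a colour panel on its back. Face 106 mm wide, sloping 40 deg from level, rising away from the robot, from 97 mm below to 68 mm above its screw, with a lip 10 mm high at its foot and, beside the lower half, two ribs 8 mm high and 90 mm apart that keep a hung plate straight. Origin: centre of its underside, on the rail
- yellow_plate: yellow keyhole plate, loose, 110 x 80 x 6 mm, 0.25 kg, starts flat on the table. Origin: centre of its underside; +x to the narrow-slot end, z out of the face. Keyhole: opening 30 x 30 mm centred at x = +2, then slot 14 mm wide from x = +17 to its end at +39 mm. Black grip bar on the face: x -48 to -12, 14 mm thick (y), z 6 to 50 mm: pinch it across y
- yellow_seat (a point): point on the yellow plate's underside where the centre of the screw shank lies when fully home in the slot: plate x = +34 mm; axes as the plate's
- yellow_screw (a point): foot of the fixed screw on the sloping face of the yellow module; axes: x up the slope, y across, z out of the face. Shank 10 mm diameter, 9 mm long; head 22 mm diameter, 5 mm thick, its top 14 mm off the face. A plate hung home lies flat on the face, axes along these, its origin at x = -34 mm; friction may keep it from sliding home by itself
- yellow_module: fixed grey module with yellow strips at the head and foot of its face and a colour panel on its back. Face 106 mm wide, sloping 40 deg from level, rising away from the robot, from 97 mm below to 68 mm above its screw, with a lip 10 mm high at its foot and, beside the lower half, two ribs 8 mm high and 90 mm apart that keep a hung plate straight. Origin: centre of its underside, on the rail
- blue_plate: blue keyhole plate, loose, 110 x 80 x 6 mm, 0.25 kg, starts flat on the table. Origin: centre of its underside; +x to the narrow-slot end, z out of the face. Keyhole: opening 30 x 30 mm centred at x = +2, then slot 14 mm wide from x = +17 to its end at +39 mm. Black grip bar on the face: x -48 to -12, 14 mm thick (y), z 6 to 50 mm: pinch it across y
- blue_seat (a point): point on the blue plate's underside where the centre of the screw shank lies when fully home in the slot: plate x = +34 mm; axes as the plate's
- blue_screw (a point): foot of the fixed screw on the sloping face of the blue module; axes: x up the slope, y across, z out of the face. Shank 10 mm diameter, 9 mm long; head 22 mm diameter, 5 mm thick, its top 14 mm off the face. A plate hung home lies flat on the face, axes along these, its origin at x = -34 mm; friction may keep it from sliding home by itself
- blue_module: fixed grey module with blue strips at the head and foot of its face and a colour panel on its back. Face 106 mm wide, sloping 40 deg from level, rising away from the robot, from 97 mm below to 68 mm above its screw, with a lip 10 mm high at its foot and, beside the lower half, two ribs 8 mm high and 90 mm apart that keep a hung plate straight. Origin: centre of its underside, on the rail
- green_plate: green keyhole plate, loose, 110 x 80 x 6 mm, 0.25 kg, starts flat on the table. Origin: centre of its underside; +x to the narrow-slot end, z out of the face. Keyhole: opening 30 x 30 mm centred at x = +2, then slot 14 mm wide from x = +17 to its end at +39 mm. Black grip bar on the face: x -48 to -12, 14 mm thick (y), z 6 to 50 mm: pinch it across y
- green_seat (a point): point on the green plate's underside where the centre of the screw shank lies when fully home in the slot: plate x = +34 mm; axes as the plate's
- green_screw (a point): foot of the fixed screw on the sloping face of the green module; axes: x up the slope, y across, z out of the face. Shank 10 mm diameter, 9 mm long; head 22 mm diameter, 5 mm thick, its top 14 mm off the face. A plate hung home lies flat on the face, axes along these, its origin at x = -34 mm; friction may keep it from sliding home by itself
- green_module: fixed grey module with green strips at the head and foot of its face and a colour panel on its back. Face 106 mm wide, sloping 40 deg from level, rising away from the robot, from 97 mm below to 68 mm above its screw, with a lip 10 mm high at its foot and, beside the lower half, two ribs 8 mm high and 90 mm apart that keep a hung plate straight. Origin: centre of its underside, on the rail
- knob_grip (a point): point on the vertical axis of the black tee knob on the regulator (fixed grey box, 110 x 205 x 70 mm), 48 mm above the box's top, where to pinch its bar: 56 mm long along this frame's y, 14 mm thick along x, its top 17 mm above this point, its 60 mm disc's top 33 mm below it. White pointer on its -y end
- knob (a joint): knob angle (rad), counter-clockwise from above positive, 0 = pointer on the green mark; stays where it is left (0.12 N m friction); turns from -2.6 to 0.6
- lock_tab (a point): middle of the grip tab of the orange sliding fork on the regulator: tab 14 mm thick along x, 32 mm along y, its top 18 mm above this point, the fork's body 22 mm below; pinch it across x. Sliding along -y of this frame brings the two prongs on either side of the knob's bar (when the pointer is on the mark)
- lock (a joint): travel of the fork lock (m): 0 = fully back, 0.070 = fully home over the knob (end stop); slides along -y of lock_tab with 2 N friction and stays put
- rail: fixed dark steel base, 150 x 520 x 10 mm, carrying the four modules (each 106 mm wide, top edge 144 mm above the table) side by side; origin centre of its underside, x away from the robot
- spray: white spray can, 64 mm diameter, 180 mm high; a bystander, origin centre of its underside, z up
Mind the look-alikes: they are no part of the job. Of the things shaped like the green_plate, the green one is meant.

How it is judged:
By the outcome, as a careful person would: the job done as asked, in the order asked, and still so for the second after the job is handed in, with the robot touching nothing.
Of red_plate, yellow_plate, blue_plate, green_plate only 3 to 4 are there at a start; the rules pass over those that are not, and their reading is None.
At some moment in a run one of red_plate, yellow_plate, blue_plate, green_plate may be knocked a few centimetres aside while the robot is not near it.
Once in a run the grip may slacken for a moment while it holds something.
It also fails if it takes over 208 s, if anything falls off the work surface, if the arm or the gripper's body presses on something with over 40 N, if the wrist force passes 120 N, or if a joint passes its speed limit or range.

### The arm

A 6-joint arm with a two-finger parallel gripper is mounted at the origin on the work surface. World frame = base frame: x ahead of the robot, y to its left, z up, the work surface at z = 0. Lengths are in m, angles in rad, forces in N, time in s.
With the tool pointing down it reaches from about 0.275 to 0.875 m from the base axis. Payload 12.5 kg.
Tool frame: the origin (TCP) lies midway between the tips of the shut fingers; the grasp point (between the pads) lies 19 mm behind it; y points along the fingers, z is the direction in which the jaws open and shut, and the axes are right-handed (so a half turn about y gives the same grasp; the last joint's range is limited). The gripper opens to 85 mm and grips with 20 to 120 N. Pads are 22 mm wide; open, the fingers measure 114 mm over their backs; the gripper's body (76 mm by 85 mm) begins 54 mm behind the grasp point. The pads swing forward as they close: fully open they stand 13 mm farther back than shut.
Start: joints at [1.24, 0.351, 1.652, -0, 1.139, -0.085], TCP at [0.134, 0.533, 0.231] pointing down, gripper open.
Joint ranges: [-2.75, 2.75], [-0.79, 2.1], [0.01, 2.65], [-1.57, 4.71], [0.07, 3.14], [-2.87, 2.87]. Speed limits (rad/s): [2.22, 2.22, 2.79, 3.14, 3.14, 3.14].

### API

Orientations are given as a rotation vector (axis times angle).
In Python, from bench import env, claw, inverse_kinematics, get_obs, grab_frame, calibration, order gives the robot as it stands. Calls block until the motion is done:
- env.move_pose(position, orientation): joint-space move of the TCP to a pose.
- env.movel(position, rot=None, velocity=0.15): straight line of the TCP; rot=None keeps the orientation; velocity is the mean speed in m/s.
- env.goto_joints(angles): joint-space move.
- claw.command_gripper(opening): finger opening in m; the grip force is fixed at half the most; returns when the fingers have stopped.
- env.wait(seconds).
- inverse_kinematics(position, orientation): joint angles nearest the present ones, or None.
- get_obs(): the state.
- grab_frame(name): name is "scene" or "top" or "wrist"; returns the picture (400x640x3 uint8, red, green, blue); there is no depth.
- calibration(name): a dict with "intrinsics" (3x3 intrinsics, pixels), "R" (3x3) and "t" (3): a world point X has camera coordinates R X + t; the wrist camera has in their place "T_tool_cam" (4x4, takes a point from camera to tool coordinates, whose origin is the TCP and whose axes are the tool frame's). Camera axes: x right, y down, z forward; pixel columns grow to the right and rows downward; lengths in m; the calibration is good to about 2 mm. A picture is of the moment at which its call begins: read the wrist's pose just before it. calibration takes no time and is no camera call.
A pose or a line that the arm cannot do raises env.PlanningError and nothing moves.
- order.job_done(): hands the job in, once; it reports no verdict.
The state is a dict: "clock": time; "qpos": joint angles; "qd": joint speeds; "joint_torque": joint torques, N m; "ee_pos": TCP position; "eef_rot": TCP orientation; "force": force on the tool from outside, world axes, zero at the start; "wrist_torque": the same for the moment, N m; "grip_width": finger opening in m.
Only numpy, scipy, OpenCV 4.12 (cv2) and the standard library are available. Lean on these libraries where they do the work, as an engineer would, in place of code of your own. Each camera call takes 0.05 s, during which the arm holds its last target.

## Working session

There is one attempt and no reset: what is moved stays moved. The work goes in short steps, each a Python script; the robot and the scene stay as the last script left them, time stands still between calls to the robot, and variables do not carry over. Pictures are saved under pics/ and viewed, and the job is handed in when it is done.

```bash
ls; mkdir -p pics
python3 - <<'E'
from bench import *
import cv2
for n in ["scene","top","wrist"]:
    cv2.imwrite(f"pics/{n}0.png",cv2.cvtColor(grab_frame(n),cv2.COLOR_RGB2BGR)); print(n,calibration(n))
o=get_obs();print(o)
E
```

```text
pics
scene {'intrinsics': array([[467.49015433,   0.        , 322.45353815],
       [  0.        , 467.49015433, 199.37644431],
       [  0.        ,   0.        ,   1.        ]]), 'R': array([[ 0.45629913,  0.88954996,  0.02218064],
       [ 0.59028956, -0.28395138, -0.755599  ],
       [-0.66584484,  0.35787216, -0.65465882]]), 't': array([-0.18655391, -0.2481329 ,  2.00588955])}
top {'intrinsics': array([[389.4306639 ,   0.        , 314.93811553],
       [  0.        , 389.4306639 , 201.62545731],
       [  0.        ,   0.        ,   1.        ]]), 'R': array([[ 1.47317404e-04, -9.99963495e-01,  8.54323236e-03],
       [-9.93485537e-01, -1.11992355e-03, -1.13952766e-01],
       [ 1.13958174e-01, -8.47079057e-03, -9.93449435e-01]]), 't': array([-0.07646286,  0.50072626,  1.19528304])}
wrist {'intrinsics': array([[308.01319771,   0.        , 315.74907817],
       [  0.        , 308.01319771, 202.62233694],
       [  0.        ,   0.        ,   1.        ]]), 'T_tool_cam': array([[-7.24660620e-04,  9.61894228e-01,  2.73420864e-01,
        -6.94167349e-02],
       [-4.58464191e-04, -
[... 175 characters left out ...]
00000e+00,  0.00000000e+00,
         1.00000000e+00]])}
{'clock': 0.15, 'qpos': array([ 1.24041145e+00,  3.51084355e-01,  1.65228270e+00,  2.78254908e-05,
        1.13911989e+00, -8.45907928e-02]), 'qd': array([ 0.00037218, -0.00256728, -0.00345159,  0.00168762, -0.00149017,
        0.00060148]), 'joint_torque': array([ 1.11995301e-03, -5.06246924e+01, -2.91501921e+01, -8.62158515e-06,
        3.24892695e-03,  3.69599536e-05]), 'ee_pos': array([0.13370785, 0.53322906, 0.23089536]), 'eef_rot': array([-1.56303965,  0.19315507, -0.19282613]), 'force': array([-0.27163147, -0.1678524 , -0.60225735]), 'wrist_torque': array([ 0.02215108, -0.00063658,  0.02142371]), 'grip_width': 0.0853803124419969}
```

View pics/scene0.png

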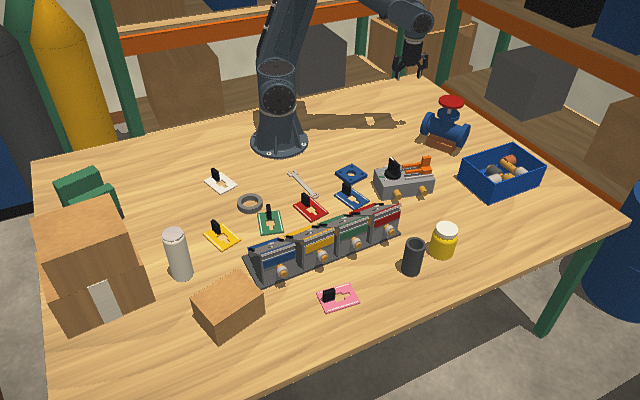

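View pics/top0.png

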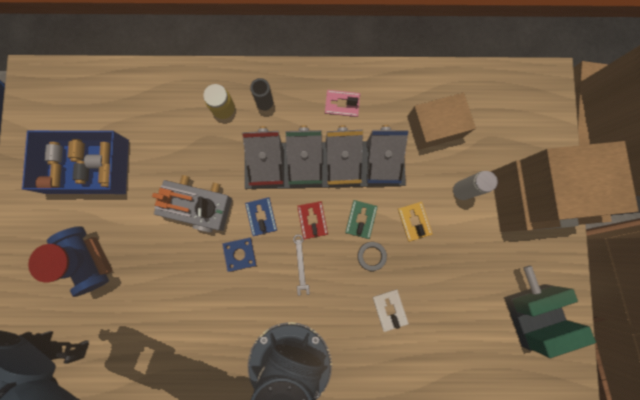

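View pics/wrist0.png

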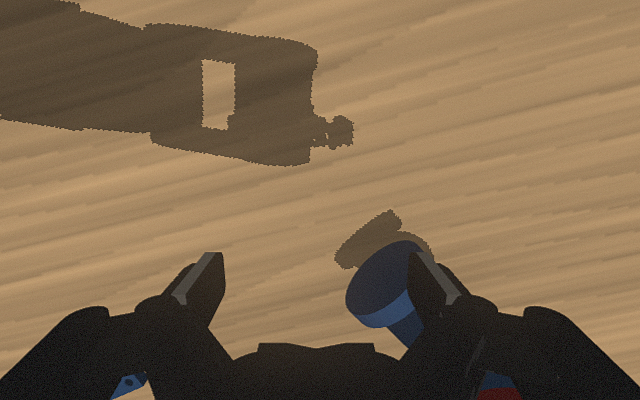

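Scene: four plates in top view (blue (261,216), red (312,220), green (361,219), yellow (415,222)); white and pink ones are look-alikes. Modules left to right: red, green, yellow, blue; regulator at (193,206); can at (478,185). Enlarging.

Run:
```python
import cv2
t=cv2.imread("pics/top0.png")
cv2.imwrite("pics/c1.png",cv2.resize(t[120:250,235:435],None,fx=4,fy=4,interpolation=cv2.INTER_CUBIC))
cv2.imwrite("pics/c2.png",cv2.resize(t[165:245,145:245],None,fx=7,fy=7,interpolation=cv2.INTER_CUBIC))
t=cv2.imread("pics/scene0.png")
cv2.imwrite("pics/c3.png",cv2.resize(t[140:220,360:450],None,fx=7,fy=7,interpolation=cv2.INTER_CUBIC))
```

```text
(no output)
```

View pics/c1.png

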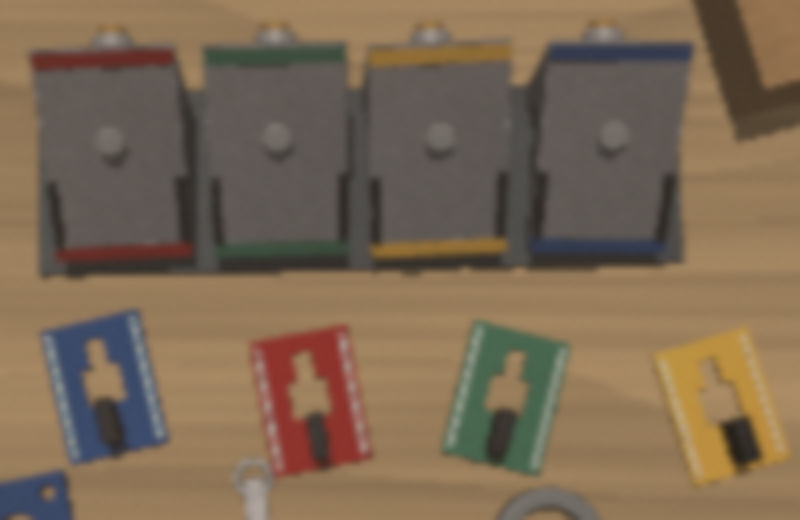

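View pics/c2.png

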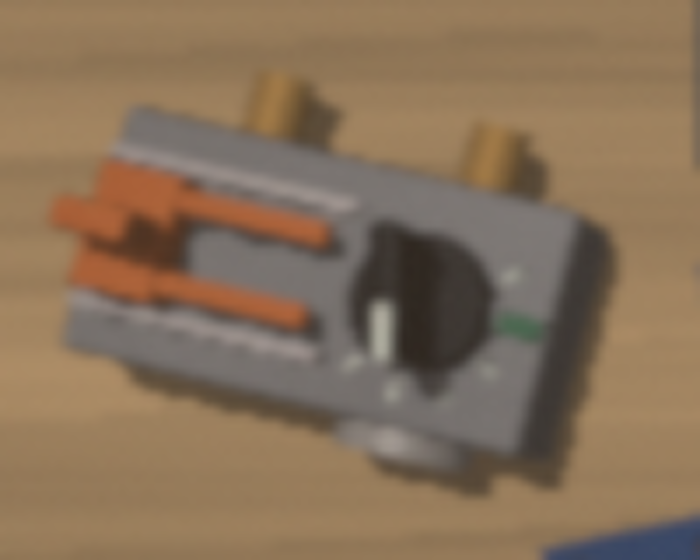

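View pics/c3.png

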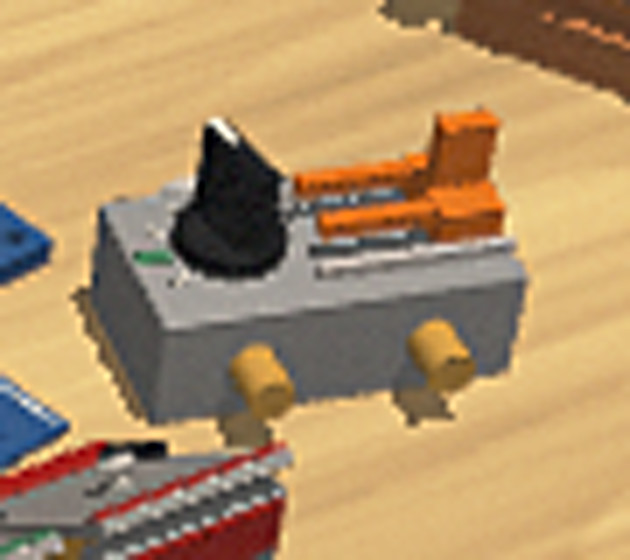

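```bash
cat > h.py <<'E'
from bench import env, claw, inverse_kinematics, get_obs, grab_frame, calibration, order
import numpy as np, cv2
from scipy.spatial.transform import Rotation as R
def cam(name,obs=None):
    c=calibration(name);K=c['intrinsics']
    if name!='wrist': return K,c['R'],c['t']
    T=np.eye(4);T[:3,:3]=R.from_rotvec(obs['eef_rot']).as_matrix();T[:3,3]=obs['ee_pos']
    W=np.linalg.inv(T@c['T_tool_cam']);return K,W[:3,:3],W[:3,3]
def back(C,uv,z):
    K,Rm,t=C;d=Rm.T@np.linalg.solve(K,[uv[0],uv[1],1.]);o=-Rm.T@t
    return o+d*(z-o[2])/d[2]
def proj(C,X):
    K,Rm,t=C;p=K@(Rm@np.asarray(X)+t);return p[:2]/p[2]
def down(d):
    "tool down, tool z along horizontal angle d"
    y=np.array([0,0,-1.]);z=np.array([np.cos(d),np.sin(d),0]);return R.from_matrix(np.stack([np.cross(y,z),y,z],1)).as_rotvec()
def snap(name,fn=None):
    o=get_obs();im=grab_frame(name);bgr=cv2.cvtColor(im,cv2.COLOR_RGB2BGR)
    if fn: cv2.imwrite('pics/'+fn,bgr); np.savez('pics/'+fn[:-4],p=o['ee_pos'],r=o['eef_rot'])
    return bgr,cam(name,o)
def loadcam(fn):
    d=np.load('pics/'+fn+'.npz');return cam('wrist',dict(ee_pos=d['p'],eef_rot=d['r']))
E
python3 - <<'E'
from h import *
C=cam('top')
c1=lambda x,y:(235+x/4-.375,120+y/4-.375)
c2=lambda x,y:(145+x/7-.43,165+y/7-.43)
for n,q in dict(blue=[(41,332),(138,311),(167,440),(75,463)],red=[(249,342),(347,326),(372,455),(276,475)],green=[(476,322),(569,345),(538,475),(443,452)],yellow=[(655,353),(746,328),(789,458),(697,486)]).items():
    P=np.array([back(C,c1(*p),.006) for p in q]);m=P.mean(0)
    d=(P[0]+P[1]-P[2]-P[3])/2; print(n,m.round(3),np.degrees(np.arctan2(d[1],d[0])).round(1),np.linalg.norm(d).round(3))
for n,p in dict(red=(110,141),green=(275,138),yellow=(440,136),blue=(613,135)).items(): print(n,back(C,c1(*p),.1+.014*.766).round(3))
P=np.array([back(C,c2(*p),.07) for p in [(140,105),(585,210),(517,452),(65,348)]]);print(P.round(3))
print('greenmark',back(C,c2(520,327),.07), 'disc', back(C,c2(422,305),.085))
print(R.from_rotvec(get_obs()['eef_rot']).as_matrix().round(2))
# can
print('can top',back(C,(484,182),.18))
E
```

```text
blue [0.457 0.096 0.006] 14.4 0.107
red [ 0.446 -0.068  0.006] 11.3 0.107
green [ 0.447 -0.224  0.006] -14.5 0.107
yellow [ 0.441 -0.396  0.006] 16.4 0.109
red [0.631 0.081 0.111]
green [ 0.634 -0.041  0.111]
yellow [ 0.635 -0.164  0.111]
blue [ 0.636 -0.293  0.111]
[[0.563 0.382 0.07 ]
 [0.517 0.188 0.07 ]
 [0.412 0.214 0.07 ]
 [0.457 0.41  0.07 ]]
greenmark [0.46635309 0.21462424 0.07      ] disc [0.47439201 0.25302514 0.085     ]
[[ 0.97 -0.    0.24]
 [-0.24 -0.    0.97]
 [-0.   -1.   -0.  ]]
can top [ 0.53888771 -0.54480138  0.18      ]
```

Run:
```python
from h import *
env.move_pose([.48,.28,.24],down(np.pi/2))
snap('wrist','w1.png'); print(get_obs()['clock'],get_obs()['qpos'].round(2))
```

```text
1.7833 [ 0.45  0.35  1.63  0.    1.16 -1.13]
```

View pics/w1.png

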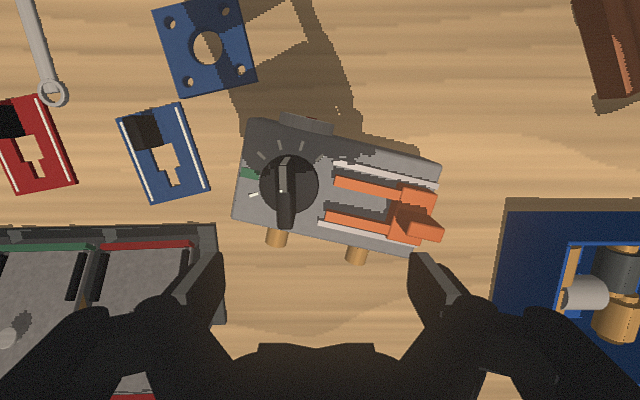

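Run:
```python
import cv2
t=cv2.imread("pics/w1.png")
cv2.imwrite("pics/w1c.png",cv2.resize(t[105:275,225:455],None,fx=3.4,fy=3.4,interpolation=cv2.INTER_CUBIC))
```

```text
(no output)
```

View pics/w1c.png

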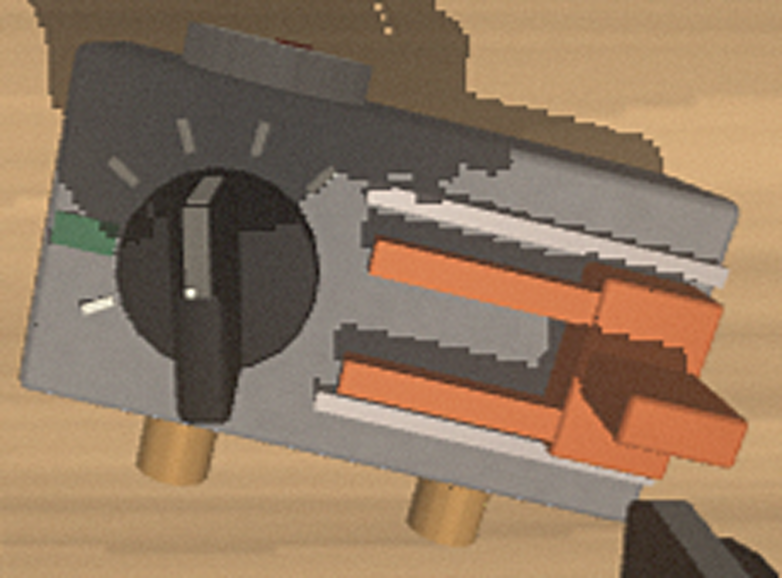

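Run:
```python
from h import *
C=loadcam('w1')
c=lambda x,y:(225+x/3.4-.35,105+y/3.4-.35)
b=lambda x,y,z:back(C,c(x,y),z)
ang=lambda p:np.degrees(np.arctan2(p[1],p[0])).round(1)
k=b(218,269,.085);print('knob',k.round(4))
print('rail1',ang(b(725,274,.073)-b(370,194,.073)),'rail2',ang(b(650,480,.073)-b(318,400,.073)))
print('box right edge',ang(b(638,520,.07)-b(25,385,.07)), 'left', ang(b(25,385,.07)-b(78,50,.07)))
print('fork prong', ang(b(600,287,.09)-b(373,240,.09)),ang(b(560,405,.09)-b(342,358,.09)))
print('mark',ang(b(85,232,.07)-k),b(85,232,.07))
print('bar', ang(b(212,205,.135)-b(207,415,.135)), ang(b(199,205,.135)-b(193,292,.135)), b(208,300,.135).round(4))
print('bar end far',b(205,415,.135), 'near', b(210,178,.135))
print('tab center', [b(x,y,.136).round(3) for x,y in [(640,400),(745,424),(732,466),(620,440)]])
```

```text
knob [0.4757 0.2549 0.085 ]
rail1 77.4 rail2 75.8
box right edge 76.8 left -12.6
fork prong 78.3 77.4
mark -101.1 [0.46765219 0.21363758 0.07      ]
bar 177.3 174.5 [0.4725 0.2568 0.135 ]
bar end far [0.50236737 0.25525167 0.135     ] near [0.44280629 0.25797929 0.135     ]
tab center [array([0.498, 0.364, 0.136]), array([0.504, 0.391, 0.136]), array([0.516, 0.389, 0.136]), array([0.509, 0.36 , 0.136])]
```

Run:
```python
from h import *
C=loadcam('w1')
c=lambda x,y:(225+x/3.4-.35,105+y/3.4-.35)
print([back(C,c(*p),.09).round(3) for p in [(373,255),(342,372)]])
J=np.radians(86);K=[.4747,.2555]
claw.command_gripper(.04)
env.move_pose([*K,.19],down(J))
env.movel([*K,.1],velocity=.1)
print(get_obs()['force'].round(1))
claw.command_gripper(0.0)
o=get_obs();print(o['force'].round(1),o['wrist_torque'].round(2),o['grip_width'],o['clock'])
env.move_pose([*K,.1],down(np.radians(167.3)))
o=get_obs();print(o['force'].round(1),o['wrist_torque'].round(2),o['grip_width'],o['clock'],o['qpos'].round(2))
claw.command_gripper(.04)
env.movel([*K,.2],velocity=.15)
env.move_pose([.48,.28,.24],down(np.pi/2))
snap('wrist','w2.png')
t=cv2.imread("pics/w2.png")
cv2.imwrite("pics/w2c.png",cv2.resize(t[105:275,225:455],None,fx=3.4,fy=3.4,interpolation=cv2.INTER_CUBIC));print(get_obs()['clock'])
```

```text
[array([0.471, 0.3  , 0.09 ]), array([0.506, 0.291, 0.09 ])]
[ 0.3 -0.7  0.9]
[ -3.8 -12.3   9.3] [-1.76  0.48  0.07] 0.013153617422886947 4.025
[ 10.3 -36.7   6.7] [-5.45 -1.52  0.06] 0.013253824616238948 5.3 [ 0.4   0.5   1.79 -0.01  0.85 -2.51]
7.7917
```

View pics/w2c.png

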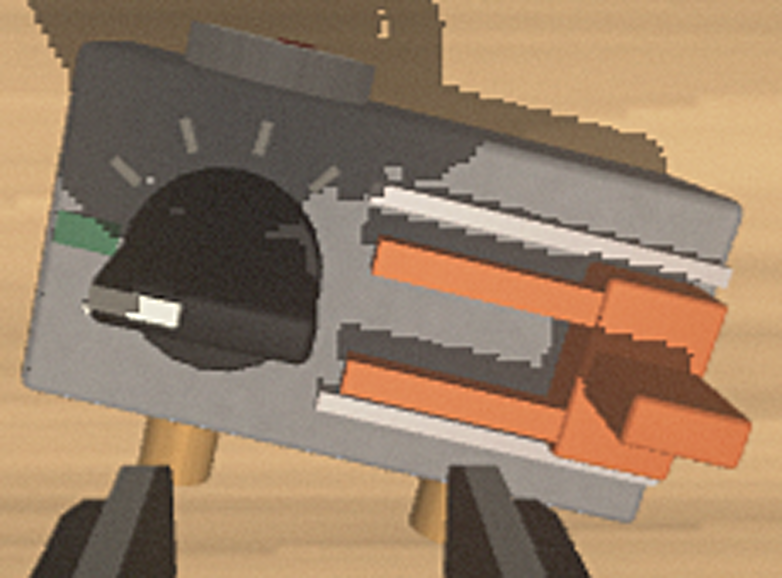

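Run:
```python
import cv2,numpy as np
t=cv2.imread("pics/w2.png")[150:220,240:330]
t=np.clip(t.astype(float)*2.2,0,255).astype('uint8')
cv2.imwrite("pics/w2d.png",cv2.resize(t,None,fx=8,fy=8,interpolation=cv2.INTER_CUBIC))
```

```text
(no output)
```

View pics/w2d.png

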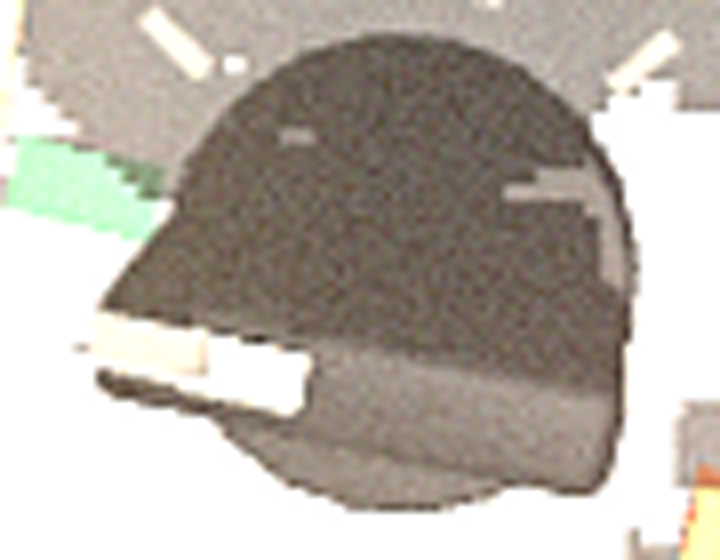

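Run:
```python
from h import *
C=loadcam('w2')
c=lambda x,y:(240+x/8-.44,150+y/8-.44)
b=lambda x,y,z:back(C,c(x,y),z)
ang=lambda p:np.degrees(np.arctan2(p[1],p[0])).round(1)
for q,z in [((105,312,605,392),.135),((100,385,590,495),.135),((95,318,310,355),.1355),((100,370,300,413),.1355)]:
    print(ang(b(*q[2:],z)-b(*q[:2],z)))
m=(b(105,312,.135)+b(605,392,.135)+b(100,385,.135)+b(590,495,.135))/4;print(m)
c=lambda x,y:(225+x/3.4-.35,105+y/3.4-.35)
print('rails',ang(b(730,275,.073)-b(380,194,.073)),ang(b(652,480,.073)-b(318,400,.073)))
print('prong', ang(b(602,290,.09)-b(375,238,.09)),ang(b(548,450,.09)-b(342,387,.09)),ang(b(560,408,.09)-b(342,358,.09)))
print('edge',ang(b(630,520,.07)-b(25,385,.07)),ang(b(735,203,.07)-b(88,45,.07)))
print('disc',b(220,270,.085))
# tab top quad
q=[(640,400),(750,424),(737,466),(622,440)];print('tab',np.mean([b(*p,.137) for p in q],0))
```

```text
80.7
76.9
80.0
77.4
[0.4779361  0.25389821 0.135     ]
rails 77.1 75.9
prong 77.1 72.3 76.6
edge 76.6 76.7
disc [0.47608835 0.25471446 0.085     ]
tab [0.50608796 0.3754547  0.137     ]
```

```bash
cat >> h.py <<'E'
def tri(obs):
    A=[];b=[]
    for C,uv in obs:
        K,Rm,t=C;d=Rm.T@np.linalg.solve(K,[uv[0],uv[1],1.]);d/=np.linalg.norm(d);o=-Rm.T@t
        P=np.eye(3)-np.outer(d,d);A.append(P);b.append(P@o)
    x=np.linalg.lstsq(np.vstack(A),np.hstack(b),rcond=None)[0]
    return x,[ (proj(C,x)-uv).round(1) for C,uv in obs]
E
python3 - <<'E'
from h import *
W=loadcam('w2')
w=(225+687/3.4-.35,105+433/3.4-.35); s=(360+466/7-.43,140+121/7-.43); t=(145+90/7-.43,165+215/7-.43)
print(tri([(W,w),(cam('scene'),s)]));print(tri([(W,w),(cam('scene'),s),(cam('top'),t)]))
# knob axis check: bar top mean -> use scene
E
```

```text
(array([0.50684212, 0.37542372, 0.13360758]), [array([-1.4, -0.7]), array([ 0.3, -0.1])])
(array([0.50668333, 0.3758762 , 0.13355457]), [array([-0.8, -0.9]), array([ 0.4, -0.2]), array([ 0.3, -0. ])])
```

Run:
```python
from h import *
r=down(np.radians(167)); P=np.array([.5067,.3757,.101]); u=-np.array([np.cos(np.radians(77)),np.sin(np.radians(77)),0])
env.move_pose(P+[0,0,.07],r)
env.movel(P,velocity=.1)
print(get_obs()['force'].round(1))
claw.command_gripper(0)
o=get_obs();print('grip',o['force'].round(1),o['grip_width'])
env.movel(P+u*.06,velocity=.08)
for s in np.arange(.064,.08,.002):
    env.movel(P+u*s,velocity=.03);o=get_obs();f=o['force'];print(s.round(3),f.round(1),(f@u).round(1),((o['ee_pos']-P)@u).round(4))
    if f@u<-22: break
claw.command_gripper(.04)
o=get_obs();print('open',o['force'].round(1))
env.movel(get_obs()['ee_pos']+[0,0,.09],velocity=.15)
env.move_pose([.48,.28,.24],down(np.pi/2))
snap('wrist','w3.png')
t=cv2.imread("pics/w3.png")
cv2.imwrite("pics/w3c.png",cv2.resize(t[105:275,225:455],None,fx=3.4,fy=3.4,interpolation=cv2.INTER_CUBIC));print(get_obs()['clock'])
```

```text
[-0.8 -0.3 -0. ]
grip [-2.5 -1.3  5.8] 0.01327478709666511
0.064 [-5.5  0.5  9.1] 0.8 0.0641
0.066 [-6.   1.4  9.1] 0.0 0.0659
0.068 [-4.5 10.9  5.8] -9.6 0.0665
0.07 [-2.2 23.  -0.1] -21.9 0.0666
0.072 [ 0.3 36.3 -4.1] -35.4 0.0668
open [-0.2  0.2 -0.5]
14.6667
```

View pics/w3c.png

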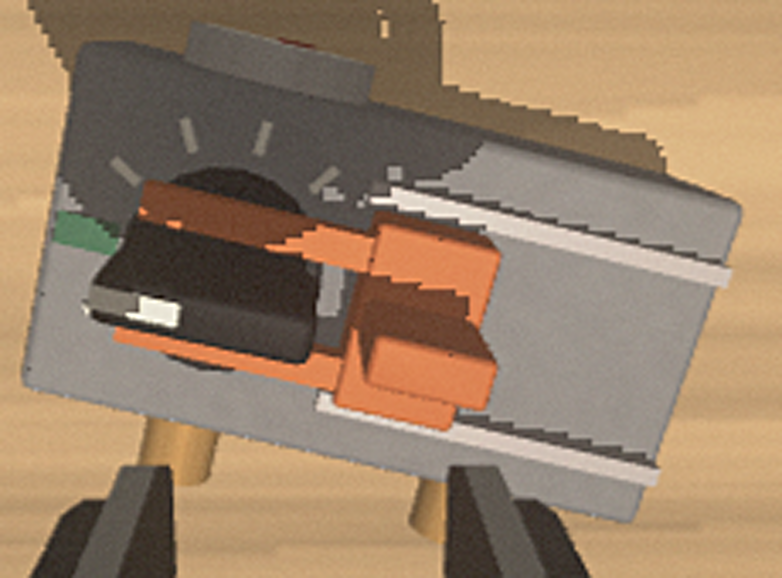

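Run:
```python
from h import *
A=loadcam('w2');B=loadcam('w3')
c=lambda x,y:(225+x/3.4-.35,105+y/3.4-.35)
for p,q,z in [((725,303),(499,252),.094),((750,424),(497,364),.134),((737,466),(490,410),.134),((375,240),(145,182),.09),((342,358),(114,328),.09),((608,275),(378,222),.094),((622,440),(368,382),.134)]:
    a=back(A,c(*p),z);b=back(B,c(*q),z);print(a.round(4),b.round(4),np.linalg.norm((b-a)[:2]).round(4))
```

```text
[0.4834 0.3988 0.094 ] [0.4688 0.3339 0.094 ] 0.0666
[0.5049 0.3922 0.134 ] [0.4891 0.3275 0.134 ] 0.0667
[0.5163 0.3902 0.134 ] [0.5012 0.3263 0.134 ] 0.0657
[0.4662 0.2992 0.09  ] [0.4499 0.2348 0.09  ] 0.0664
[0.5012 0.2903 0.09  ] [0.4922 0.2241 0.09  ] 0.0667
[0.4753 0.3649 0.094 ] [0.4604 0.2998 0.094 ] 0.0668
[0.5093 0.3602 0.134 ] [0.4939 0.2954 0.134 ] 0.0666
```

Run:
```python
from h import *
claw.command_gripper(.085)
for i,y in enumerate([.03,-.11,-.25]):
    env.move_pose([.59,y,.27],down(np.pi/2)); snap('wrist',f'm{i}.png')
snap('top','top1.png')
print(get_obs()['clock'],get_obs()['qpos'].round(2))
```

```text
17.6833 [-0.47  0.49  1.35  0.    1.3  -2.04]
```

View pics/m0.png

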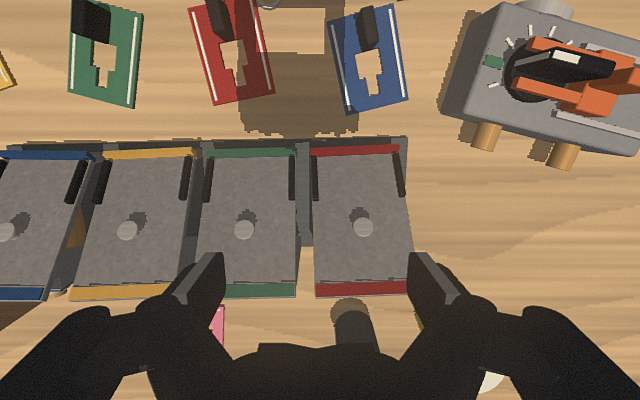

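View pics/m1.png

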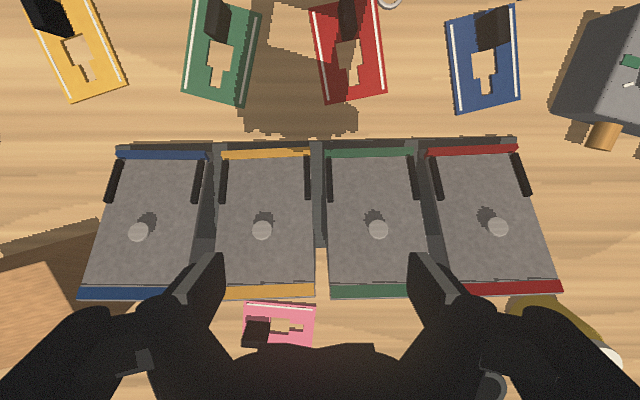

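View pics/m2.png

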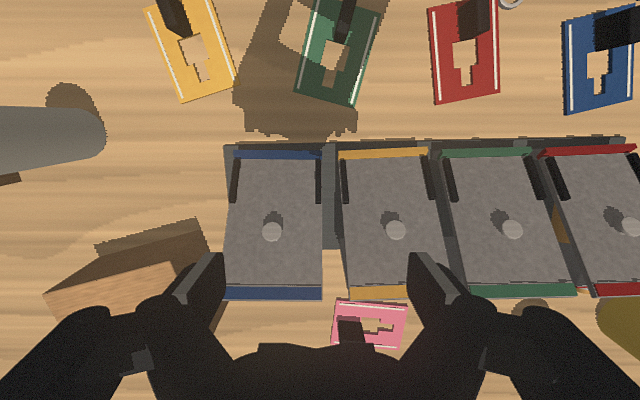

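Run:
```python
from h import *
S={'red':{0:(363,227),1:(499,227)},'green':{0:(244,230),1:(379,229),2:(513,229)},'yellow':{0:(127,230),1:(262,230),2:(396,229)},'blue':{1:(138,231),2:(272,231)}}
tiles=[]
for n,d in S.items():
    ob=[]
    for i,(u,v) in d.items():
        im=cv2.imread(f'pics/m{i}.png');g=cv2.GaussianBlur(cv2.cvtColor(im,cv2.COLOR_BGR2GRAY),(3,3),0)
        p=g[v-16:v+17,u-16:u+17]; m=(p>p[16,16]-14)&(p>118)
        nl,lab,st,ce=cv2.connectedComponentsWithStats(m.astype('uint8'))
        l=lab[16,16]; cx,cy=ce[l];a=st[l,4]; uv=(u-16+cx,v-16+cy)
        ob.append((loadcam(f'm{i}'),uv)); print(n,i,np.round(uv,1),a,p[16,16])
    x,e=tri(ob); print(n,x.round(4),e)
```

```text
red 0 [363.2 227.2] 304 140
red 1 [498.3 226.8] 299 152
red [0.6325 0.0815 0.1119] [array([-0. , -0.1]), array([0. , 0.1])]
green 0 [243.3 229.8] 299 141
green 1 [378.4 229.5] 296 150
green 2 [512.5 229.3] 308 139
green [ 0.6354 -0.0433  0.1122] [array([ 0. , -0.1]), array([-0.1, -0. ]), array([0.1, 0.2])]
yellow 0 [126.7 230.7] 303 140
yellow 1 [261.4 230.4] 299 149
yellow 2 [395.9 230.3] 312 137
yellow [ 0.6364 -0.1649  0.1123] [array([-0.1, -0.1]), array([0.1, 0. ]), array([-0.1,  0.1])]
blue 1 [137.5 232. ] 306 149
blue 2 [271.4 232. ] 305 138
blue [ 0.6385 -0.2947  0.1117] [array([-0. ,  0.1]), array([ 0. , -0.1])]
```

Run:
```python
from h import *
for i,y in enumerate([-.27,-.0]):
    env.move_pose([.42,y,.22],down(np.pi/2)); im,C=snap('wrist',f'p{i}.png')
    x0=130;cv2.imwrite(f'pics/p{i}c.png',cv2.resize(im[80:290,x0:x0+390],None,fx=2,fy=2,interpolation=cv2.INTER_CUBIC))
print(get_obs()['clock'])
```

```text
19.575
```

View pics/p0c.png

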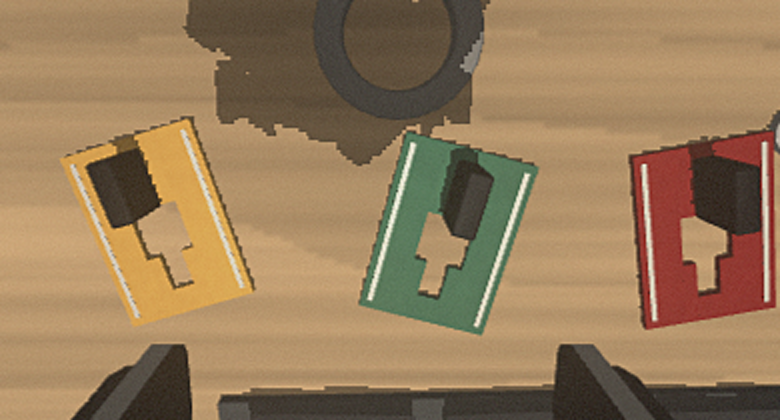

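View pics/p1c.png

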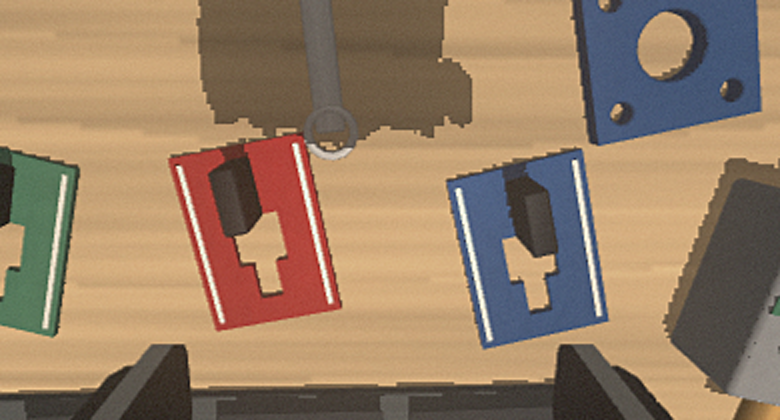

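```bash
cat >> h.py <<'E'
HEAD=dict(red=[0.6325,0.0815,0.1119],green=[0.6354,-0.0433,0.1122],yellow=[0.6364,-0.1649,0.1123],blue=[0.6385,-0.2947,0.1117])
YR=np.radians(0.9)
RS=(R.from_euler('z',YR)*R.from_euler('y',-np.radians(40))).as_matrix()
FOOT={k:np.array(v)-.014*RS[:,2] for k,v in HEAD.items()}
G=np.array([-.030,0,.016])   # TCP in plate frame
def toolrot(Rp): return R.from_matrix(np.stack([Rp[:,0],-Rp[:,2],Rp[:,1]],1)).as_rotvec()
def hang(n,x,z,y=0,g=G):
    "plate origin at (x,y,z) in screw frame -> TCP pose"
    return FOOT[n]+RS@(np.array([x,y,z])+g), toolrot(RS)
def pick(p,yaw,z=0,g=G):
    Rp=R.from_euler('z',yaw).as_matrix(); return np.array([p[0],p[1],z])+Rp@g, toolrot(Rp)
def corners(C,q,z=.006):
    P=np.array([back(C,p,z) for p in q]);d=P[2]+P[3]-P[0]-P[1];w=P[0]+P[3]-P[1]-P[2]
    # y estimates from width direction
    a=np.arctan2(d[1],d[0]);b=np.arctan2(w[1],w[0])
    return P.mean(0),a,b,np.linalg.norm(d)/2,np.linalg.norm(w)/2
E
python3 - <<'E'
from h import *
c=lambda p:(130+p[0]/2-.25,80+p[1]/2-.25)
D={}
for n,i,q in [('yellow',0,[(62,157),(190,118),(253,290),(134,325)]),('green',0,[(407,130),(538,167),(481,334),(360,303)]),('red',1,[(170,157),(303,134),(341,307),(218,329)]),('blue',1,[(448,181),(580,150),(607,320),(486,348)])]:
    m,a,b,l,w=corners(loadcam(f'p{i}'),[c(p) for p in q])
    print(n,m.round(4),np.degrees([a,b]).round(1),l.round(4),w.round(4)); D[n]=[m[0],m[1],a,]
    print('  IK',[None if (j:=inverse_kinematics(*P)) is None else j.round(2) for P in (pick(m,a),hang(n,-.002,.06),hang(n,-.034,0))])
E
```

```text
yellow [ 0.4422 -0.3959  0.006 ] [ 16.3 -73.2] 0.1091 0.0794
  IK [array([-0.85,  0.7 ,  1.71,  0.  ,  0.74, -2.71]), None, array([-0.49,  0.56,  2.05,  1.86,  0.33,  2.44])]
green [ 0.4487 -0.2247  0.006 ] [ -14.6 -105.3] 0.1094 0.0793
  IK [array([-0.58,  0.57,  1.99,  0.  ,  0.58, -1.89]), array([-0.23,  0.35,  2.14,  1.79,  0.16,  2.73]), array([-0.22,  0.52,  2.13,  2.46,  0.24,  2.05])]
red [ 0.4465 -0.0676  0.006 ] [ 10.8 -79.7] 0.1088 0.0786
  IK [array([-0.28,  0.52,  2.11, -0.  ,  0.51, -2.04]), None, array([0.08, 0.53, 2.12, 3.33, 0.21, 1.43])]
blue [0.4576 0.0963 0.006 ] [ 14.4 -76.1] 0.1096 0.0774
  IK [array([ 0.1 ,  0.53,  2.08, -0.  ,  0.53, -1.72]), None, array([-0.71,  0.63,  1.88,  1.43,  0.45,  2.7 ])]
```

Run:
```python
from h import *
FL=R.from_euler('y',np.pi)
for n in FOOT:
  for fl in (0,1):
    for x,z in [(-.002,.08),(-.002,.06),(-.002,.04),(-.002,.02),(-.002,0),(-.018,0),(-.034,0),(-.034,.03),(-.034,.08)]:
        p,r=hang(n,x,z)
        if fl: r=(R.from_rotvec(r)*FL).as_rotvec()
        j=inverse_kinematics(p,r); print(n,fl,x,z,None if j is None else j.round(2))
```

```text
red 0 -0.002 0.08 None
red 0 -0.002 0.06 None
red 0 -0.002 0.04 [0.08 0.41 2.11 3.62 0.08 1.14]
red 0 -0.002 0.02 [0.07 0.46 2.09 3.51 0.11 1.25]
red 0 -0.002 0 [0.07 0.51 2.06 3.44 0.13 1.32]
red 0 -0.018 0 [0.07 0.52 2.09 3.37 0.17 1.39]
red 0 -0.034 0 [0.08 0.53 2.12 3.33 0.21 1.43]
red 0 -0.034 0.03 [0.08 0.45 2.16 3.38 0.18 1.39]
red 0 -0.034 0.08 [0.08 0.32 2.22 3.56 0.11 1.21]
red 1 -0.002 0.08 None
red 1 -0.002 0.06 None
red 1 -0.002 0.04 [ 0.08  0.41  2.11  3.62  0.08 -2.  ]
red 1 -0.002 0.02 [ 0.07  0.46  2.09  3.51  0.11 -1.89]
red 1 -0.002 0 [ 0.07  0.51  2.06  3.44  0.13 -1.82]
red 1 -0.018 0 [ 0.07  0.52  2.09  3.37  0.17 -1.75]
red 1 -0.034 0 [ 0.08  0.53  2.12  3.33  0.21 -1.71]
red 1 -0.034 0.03 [ 0.08  0.45  2.16  3.38  0.18 -1.75]
red 1 -0.034 0.08 [ 0.08  0.32  2.22  3.56  0.11 -1.94]
green 0 -0.002 0.08 None
green 0 -0.002 0.06 [-0.23  0.35  2.14  1.79  0.16  2.73]
green 0 -0.002 0.04 [-0.22  0.41  2.12  1.96  0.17  2.56]
green 0 -0.002 0.02 [-0.22  0.46  2.09  2.1   0.17  2.43]
green 0 -0.002 0 [-0.21  0.5   2.06  2.22  0.18  2.31]
green 0 -0.018 0 [-0.22  0.51 
[... 1829 characters left out ...]
.62  1.86  1.36  0.44  2.79]
blue 0 -0.034 0 [-0.71  0.63  1.88  1.43  0.45  2.7 ]
blue 0 -0.034 0.03 [-0.74  0.57  1.92  1.36  0.47  2.76]
blue 0 -0.034 0.08 [-0.78  0.46  1.97  1.24  0.51  2.85]
blue 1 -0.002 0.08 [-0.75  0.45  1.91  1.14  0.51 -0.14]
blue 1 -0.002 0.06 [-0.73  0.49  1.9   1.18  0.49 -0.18]
blue 1 -0.002 0.04 [-0.71  0.53  1.88  1.22  0.47 -0.21]
blue 1 -0.002 0.02 [-0.7   0.57  1.85  1.26  0.46 -0.24]
blue 1 -0.002 0 [-0.68  0.61  1.83  1.3   0.44 -0.27]
blue 1 -0.018 0 [-0.69  0.62  1.86  1.36  0.44 -0.35]
blue 1 -0.034 0 [-0.71  0.63  1.88  1.43  0.45 -0.44]
blue 1 -0.034 0.03 [-0.74  0.57  1.92  1.36  0.47 -0.39]
blue 1 -0.034 0.08 [-0.78  0.46  1.97  1.24  0.51 -0.29]
```

```bash
cat >> h.py <<'E'
FLIP=R.from_euler('y',np.pi)
def fl(P): return P[0],(R.from_rotvec(P[1])*FLIP).as_rotvec()
def st(tag,n=None):
    o=get_obs();f=o['force']; s=(RS.T@f).round(1) if n else f.round(1)
    e=''
    if n: e=(RS.T@(o['ee_pos']-FOOT[n])-G).round(4)
    print(tag,'F',s,'w',round(o['grip_width'],4),'t',round(o['clock'],1),e); return o
def grasp(p,yaw):
    claw.command_gripper(.06)
    env.move_pose(*fl(pick(p,yaw,.09)))
    env.movel(fl(pick(p,yaw,.0))[0],velocity=.12); st('at')
    claw.command_gripper(0); st('closed')
    env.movel(fl(pick(p,yaw,.002))[0],velocity=.03);
    env.movel(fl(pick(p,yaw,.16))[0],velocity=.2); st('lifted')
E
python3 - <<'E'
from h import *
grasp([.4576,.0963],np.radians(14.2))
env.move_pose(*fl(hang('blue',-.002,.06))); st('pre','blue')
snap('wrist','b1.png');snap('scene','b1s.png')
t=cv2.imread("pics/b1s.png");cv2.imwrite("pics/b1sc.png",cv2.resize(t[170:310,220:420],None,fx=4,fy=4,interpolation=cv2.INTER_CUBIC))
E
```

```text
at F [0.5 0.1 0.2] w 0.0603 t 23.5 
closed F [-1.  -0.9  6.1] w 0.0131 t 23.9 
lifted F [-0.7  0.4 -1.7] w 0.0132 t 25.1 
pre F [-2.   0.  -1.6] w 0.0133 t 26.7 [-0.0021  0.0009  0.0597]
```

View pics/b1.png

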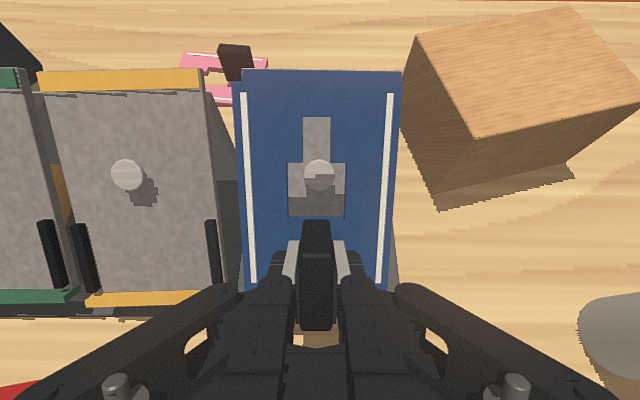

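View pics/b1sc.png

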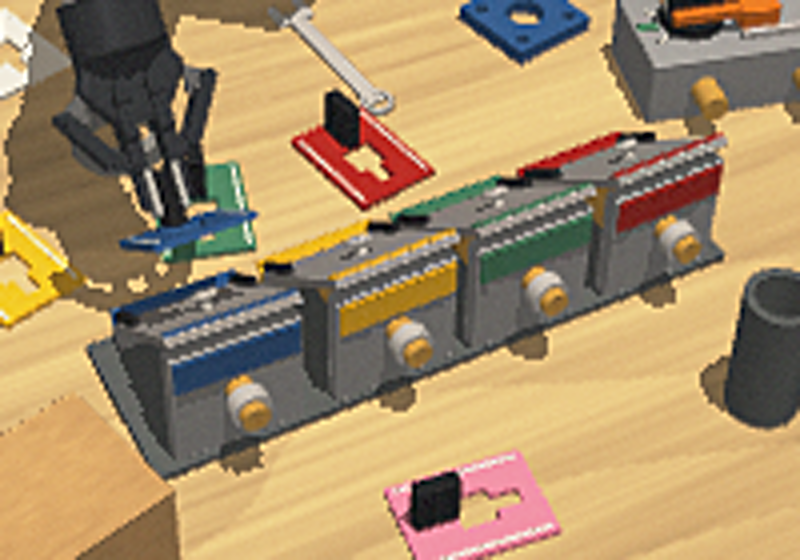

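```bash
cat >> h.py <<'E'
def inplate(C,uv,z,o):
    "ray through uv cut with plane z=const of nominal plate frame (from TCP pose o, flipped grasp)"
    Rt=(R.from_rotvec(o['eef_rot'])*FLIP).as_matrix();Rp=np.stack([Rt[:,0],Rt[:,2],-Rt[:,1]],1)
    org=o['ee_pos']-Rp@G
    K,Rm,t=C;d=Rp.T@(Rm.T@np.linalg.solve(K,[uv[0],uv[1],1.]));s=Rp.T@(-Rm.T@t-org)
    return s+d*(z-s[2])/d[2]
E
python3 - <<'E'
from h import *
im=cv2.imread('pics/b1.png')
cv2.imwrite('pics/b1c.png',cv2.resize(im[60:230,230:410],None,fx=4,fy=4,interpolation=cv2.INTER_CUBIC))
E
```

```text
(no output)
```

View pics/b1c.png

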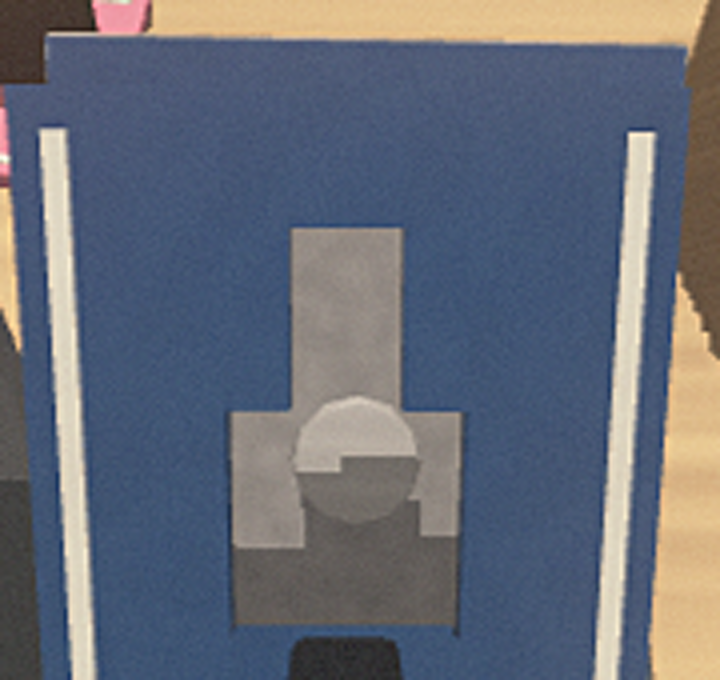

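Run:
```python
from h import *
C=loadcam('b1');d=np.load('pics/b1.npz');o=dict(ee_pos=d['p'],eef_rot=d['r'])
c=lambda p:(230+p[0]/4-.375,60+p[1]/4-.375)
I=lambda p,z:(inplate(C,c(p),z,o)*1000).round(1)
print('slot end L/R',I((292,228),6),I((402,228),6),'open top',I((231,411),6),I((462,411),6),'bot',I((234,628),6),I((459,628),6))
print('head',I((356,457),14-60))
```

```text
slot end L/R [  66.  -243.6 6000. ] [  65.8  258.7 6000. ] open top [ 903.7 -543.  6000. ] [ 903.3  554.7 6000. ] bot [1989.8 -555.1 6000. ] [1989.2  568.3 6000. ]
head [ -8535.5   -401.3 -46000. ]
```

Units slip (z in mm); redo in metres.

Run:
```python
from h import *
C=loadcam('b1');d=np.load('pics/b1.npz');o=dict(ee_pos=d['p'],eef_rot=d['r'])
c=lambda p:(230+p[0]/4-.375,60+p[1]/4-.375)
I=lambda p,z:(inplate(C,c(p),z/1e3,o)*1000).round(1)
print('slot end L/R',I((292,228),6),I((402,228),6),'open top',I((231,411),6),I((462,411),6),'bot',I((234,628),6),I((459,628),6))
print('head',I((356,457),14-60))
```

```text
slot end L/R [39.1  7.2  6. ] [39.1 -6.   6. ] open top [17.1 15.   6. ] [ 17.1 -13.7   6. ] bot [-11.3  15.3   6. ] [-11.3 -14.1   6. ]
head [  1.7  -1.  -46. ]
```

```bash
cat >> h.py <<'E'
def hangit(n,y=0,x0=-.002):
    mv=lambda x,z,v:env.movel(fl(hang(n,x,z,y))[0],velocity=v)
    mv(x0,.022,.1); env.wait(.1); st('z22',n)
    for z in (.012,.008,.005,.003,.001,-.001,-.003):
        mv(x0,z,.04); o=st(f'z{z}',n)
        if (RS.T@o['force'])[2]>7: break
    zc=z
    for x in np.linspace(x0,-.034,5)[1:].tolist()+[-.037,-.039]:
        mv(x,zc,.04);o=st(f'x{x:.3f}',n)
        if (RS.T@o['force'])[0]>18: break
E
python3 - <<'E'
from h import *
hangit('blue',y=-.001)
snap('wrist','b2.png')
E
```

```text
z22 F [-1.5  0.7 -2.1] w 0.0136 t 27.4 [-0.0018 -0.001   0.0224]
z0.012 F [-0.8 -0.1 -1.1] w 0.013 t 27.8 [-0.0022 -0.0009  0.0118]
z0.008 F [-1.9 -0.1 -1. ] w 0.013 t 28.0 [-0.0021 -0.0009  0.0078]
z0.005 F [-1.1 -0.6 -0.7] w 0.0132 t 28.3 [-0.0021 -0.0009  0.0049]
z0.003 F [-0.3  0.6 -1. ] w 0.0131 t 28.5 [-0.002  -0.001   0.0029]
z0.001 F [-3.3  2.4  7.8] w 0.0131 t 28.8 [-0.0019 -0.0009  0.0014]
x-0.010 F [-1.4  1.4  7.9] w 0.0129 t 29.1 [-0.0097 -0.0013  0.0014]
x-0.018 F [-0.9  0.7  7.8] w 0.0134 t 29.5 [-0.0178 -0.0013  0.0013]
x-0.026 F [-0.4  1.2  7.5] w 0.0131 t 29.8 [-0.0258 -0.0014  0.0013]
x-0.034 F [0.9 1.  8.3] w 0.0128 t 30.2 [-0.0338 -0.0014  0.0013]
x-0.037 F [4.8 1.2 5. ] w 0.0132 t 30.4 [-0.0357 -0.0015  0.0014]
x-0.039 F [12.1  1.7  0.9] w 0.0131 t 30.7 [-0.0359 -0.0015  0.0014]
```

View pics/b2.png

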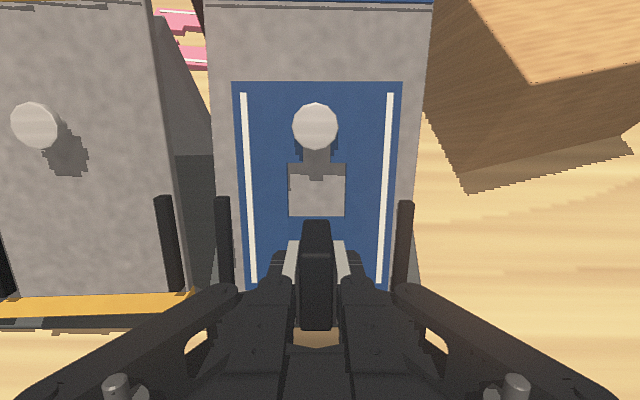

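```bash
cat >> h.py <<'E'
def release(n,fn,z=.06):
    claw.command_gripper(.045); st('open',n)
    p=get_obs()['ee_pos']; env.movel(p+RS[:,2]*z,velocity=.15)
    snap('wrist',fn)
E
python3 - <<'E'
from h import *
release('blue','b3.png')
env.move_pose([.47,-.23,.24],down(-np.pi/2))
snap('wrist','p2.png');print(get_obs()['clock'])
E
```

```text
open F [-0.5  0.2 -0.1] w 0.0446 t 31.1 [-0.0394 -0.0009  0.0009]
33.05
```

View pics/b3.png

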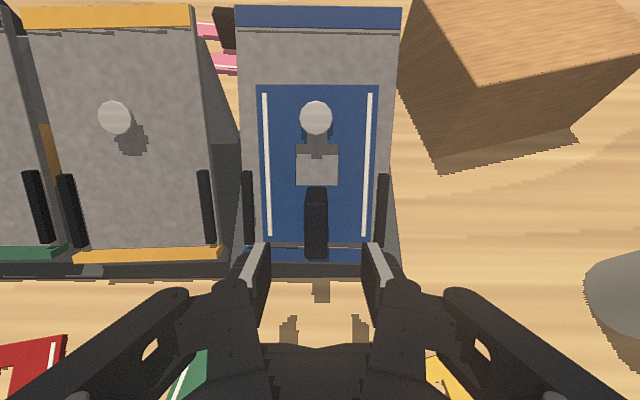

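View pics/p2.png

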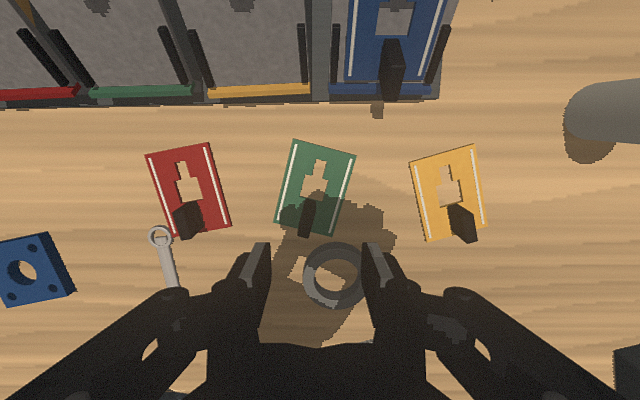

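Run:
```python
from h import *
C=loadcam('p2')
for n,q in dict(yellow=[(487,229),(427,242),(408,162),(474,143)],green=[(334,237),(274,221),(293,139),(356,157)],red=[(232,226),(174,240),(145,155),(210,142)]).items():
    m,a,b,l,w=corners(C,q);print(n,m.round(4),np.degrees([a,b]).round(1),l.round(4),w.round(4))
```

```text
yellow [ 0.4419 -0.3963  0.006 ] [ 17.1 -74.9] 0.1128 0.0795
green [ 0.4488 -0.2262  0.006 ] [ -13.8 -105.7] 0.1075 0.0801
red [ 0.4454 -0.0707  0.006 ] [ 10.4 -77.4] 0.1112 0.0812
```

Run:
```python
from h import *
grasp([.4421,-.3961],np.radians(16.6))
env.move_pose(*fl(hang('yellow',-.002,.06,-.001))); env.wait(.15); st('pre','yellow')
im,_=snap('wrist','y1.png')
cv2.imwrite('pics/y1c.png',cv2.resize(im[60:230,230:410],None,fx=4,fy=4,interpolation=cv2.INTER_CUBIC))
```

```text
at F [-0.3 -0.4  0.3] w 0.0598 t 35.2 
closed F [-0.7 -0.1  5.9] w 0.0134 t 35.6 
lifted F [-0.6  0.9 -3.8] w 0.0133 t 36.8 
pre F [-2.3  0.1 -2.4] w 0.0127 t 38.3 [-0.0018 -0.0016  0.06  ]
```

View pics/y1c.png

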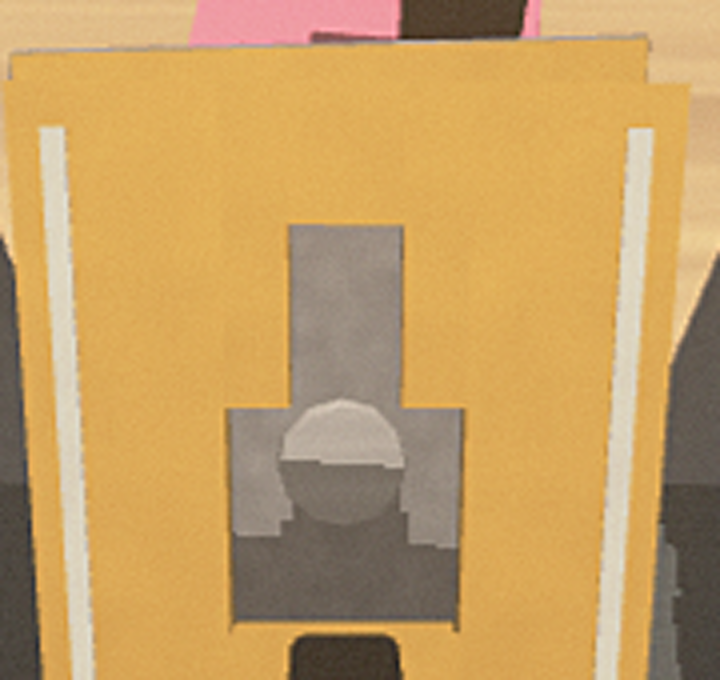

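Run:
```python
from h import *
hangit('yellow',y=-.0003)
release('yellow','y3.png')
```

```text
z22 F [-1.4 -0.2 -2.4] w 0.0128 t 38.9 [-0.0018 -0.0005  0.0225]
z0.012 F [-2.3 -0.3 -3.2] w 0.0132 t 39.3 [-0.0021 -0.0002  0.0118]
z0.008 F [-2.7  0.3 -2.3] w 0.0135 t 39.6 [-0.0021 -0.0003  0.0078]
z0.005 F [-2.1  0.1 -3. ] w 0.013 t 39.8 [-0.002  -0.0003  0.0049]
z0.003 F [-2.4 -1.  -1.7] w 0.0133 t 40.1 [-0.0021 -0.0003  0.0029]
z0.001 F [-2.9 -0.5  5.6] w 0.0134 t 40.3 [-0.0019 -0.0004  0.0013]
z-0.001 F [-5.8 -4.5 30.8] w 0.0134 t 40.6 [-0.0018 -0.0012  0.0003]
x-0.010 F [ 8.8 -2.9 24.3] w 0.0133 t 40.9 [-0.0061 -0.0015  0.0003]
x-0.018 F [ 9.8 -3.6 25.7] w 0.0131 t 41.3 [-0.0135 -0.0018  0.0003]
x-0.026 F [11.1 -4.3 26. ] w 0.0136 t 41.6 [-0.0212 -0.0019  0.0004]
x-0.034 F [11.6 -4.5 27.3] w 0.0136 t 42.0 [-0.029  -0.002   0.0003]
x-0.037 F [13.  -5.1 29.3] w 0.0135 t 42.2 [-0.0316 -0.002   0.0003]
x-0.039 F [14.8 -4.5 28.2] w 0.0134 t 42.5 [-0.0333 -0.002   0.0004]
open F [1.1 0.3 0.2] w 0.0448 t 42.9 [-0.0392 -0.0002 -0.0011]
```

View pics/y3.png

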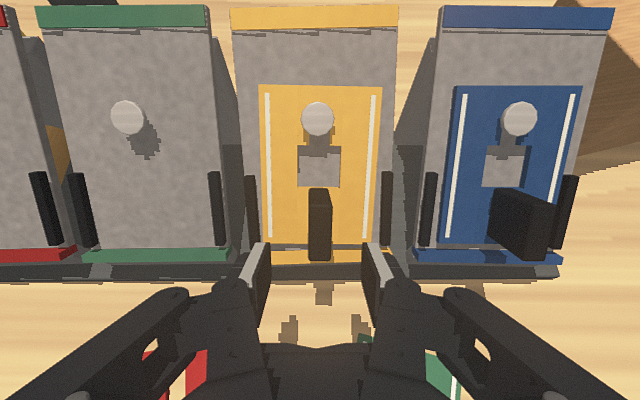

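```bash
sed -i 's/\[2\]>7: break/[2]>4.5: break/' h.py
python3 - <<'E'
from h import *
p=fl(hang('yellow',-.034,.003,-.001))[0]
env.movel(p,velocity=.1); st('back','yellow')
claw.command_gripper(0); st('grip','yellow')
for x in (-.036,-.038,-.040,-.042):
    env.movel(fl(hang('yellow',x,.002,-.001))[0],velocity=.03); o=st(f'{x}','yellow')
    if (RS.T@o['force'])[0]>15: break
release('yellow','y4.png')
im=cv2.imread('pics/y4.png')
cv2.imwrite('pics/y4c.png',cv2.resize(im[60:260,220:620],None,fx=2,fy=2,interpolation=cv2.INTER_CUBIC))
E
```

```text
back F [-0.3  0.1 -0.3] w 0.0449 t 44.2 [-0.0343 -0.0008  0.003 ]
grip F [-0.2 -0.  12.8] w 0.013 t 44.6 [-0.0336 -0.0012  0.0038]
-0.036 F [ 5.8 -0.5 30.3] w 0.0136 t 44.8 [-0.0337 -0.0014  0.0035]
-0.038 F [11.5  1.5 29.9] w 0.013 t 45.1 [-0.0339 -0.0014  0.0036]
-0.04 F [18.7  3.1 30.5] w 0.0135 t 45.3 [-0.0342 -0.0015  0.0037]
open F [-0.8 -0.3  0.2] w 0.0448 t 45.8 [-0.0404 -0.0009  0.0019]
```

View pics/y4c.png

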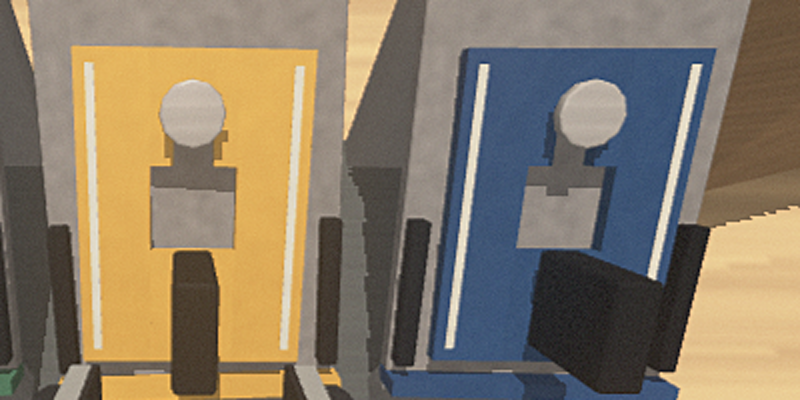

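```bash
cat >> h.py <<'E'
def inscrew(C,uv,z,n):
    K,Rm,t=C;d=RS.T@(Rm.T@np.linalg.solve(K,[uv[0],uv[1],1.]));s=RS.T@(-Rm.T@t-FOOT[n])
    return ((s+d*(z-s[2])/d[2])*1000).round(1)
E
python3 - <<'E'
from h import *
C=loadcam('y4');c=lambda p:(220+p[0]/2-.25,60+p[1]/2-.25)
for n,h,top,ot,ob in [('yellow',(192,112),(195,48),(195,167),(195,248)),('blue',(594,113),(590,48),(562,167),(560,248))]:
    print(n,'head',inscrew(C,c(h),.014,n),'top edge-55',inscrew(C,c(top),.006,n)[0]-55,'opentop-17',inscrew(C,c(ot),.006,n)[0]-17,'openbot+13',inscrew(C,c(ob),.006,n)[0]+13)
E
```

```text
yellow head [-0.9 -0.2 14. ] top edge-55 -35.8 opentop-17 -36.1 openbot+13 -34.5
blue head [-0.8 -0.5 14. ] top edge-55 -35.4 opentop-17 -35.7 openbot+13 -34.2
```

Run:
```python
from h import *
env.move_pose([.47,-.15,.24],down(-np.pi/2))
snap('wrist','p3.png');print(get_obs()['clock'])
```

```text
47.9
```

View pics/p3.png

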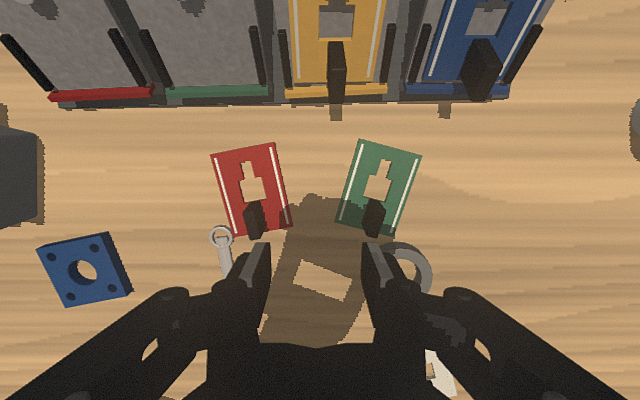

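Green and red are in place still (green corners (359,138),(421,157),(396,238),(336,221); red (211,155),(276,142),(293,227),(235,238)).

Run:
```python
from h import *
C=loadcam('p3')
for n,q in dict(green=[(396,238),(336,221),(359,138),(421,157)],red=[(293,227),(235,238),(211,155),(276,142)]).items():
    m,a,b,l,w=corners(C,q);print(n,m.round(4),np.degrees([a,b]).round(1),l.round(4),w.round(4))
grasp([.4488,-.2255],np.radians(-14.8))
env.move_pose(*fl(hang('green',-.002,.06,-.0005))); env.wait(.15); st('pre','green')
im,_=snap('wrist','g1.png')
cv2.imwrite('pics/g1c.png',cv2.resize(im[60:230,230:410],None,fx=4,fy=4,interpolation=cv2.INTER_CUBIC))
```

```text
green [ 0.4488 -0.2263  0.006 ] [ -12.9 -106.5] 0.1084 0.0811
red [ 0.4459 -0.0706  0.006 ] [ 10.4 -78.7] 0.1105 0.0797
at F [0.9 0.5 0. ] w 0.0599 t 49.8 
closed F [-1.5 -0.4  5.7] w 0.0135 t 50.3 
lifted F [-0.7 -0.1 -3.5] w 0.0134 t 51.5 
pre F [-2.3  0.3 -2.2] w 0.0129 t 53.2 [-0.0019 -0.0007  0.06  ]
```

View pics/g1c.png

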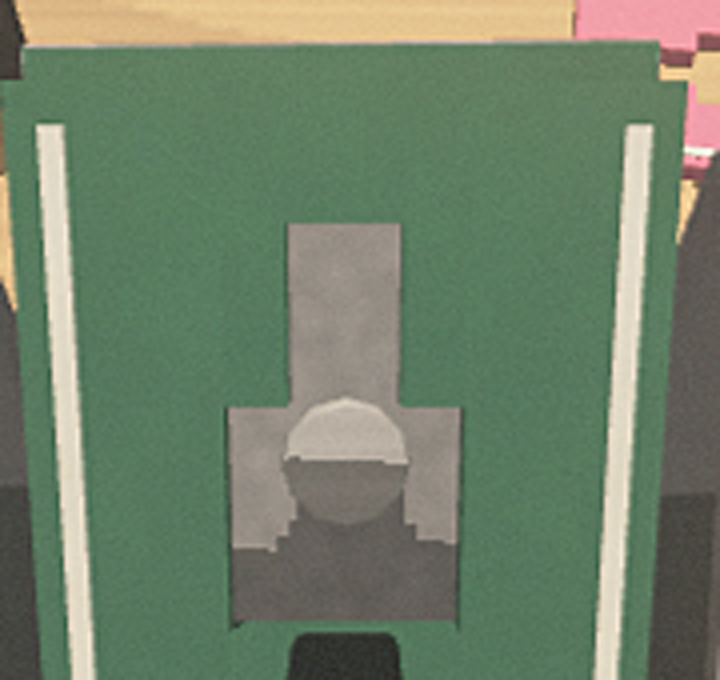

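```bash
sed -i 's/(.012,.008,.005,.003,.001,-.001,-.003)/(.010,.005,.003,.002,.0013,.0006,0,-.0006,-.0012,-.002)/' h.py
python3 - <<'E'
from h import *
hangit('green',y=-.0005)
release('green','g3.png')
im=cv2.imread('pics/g3.png')
cv2.imwrite('pics/g3c.png',cv2.resize(im[60:260,220:620],None,fx=2,fy=2,interpolation=cv2.INTER_CUBIC))
E
```

```text
z22 F [-2.1  0.5 -1.5] w 0.013 t 53.9 [-0.0019 -0.0006  0.0224]
z0.01 F [-1.6 -0.1 -2.8] w 0.0134 t 54.3 [-0.002  -0.0005  0.0102]
z0.005 F [-2.4 -0.5 -1.7] w 0.0133 t 54.6 [-0.002  -0.0005  0.0051]
z0.003 F [-1.9  0.4 -1.9] w 0.0132 t 54.8 [-0.002  -0.0005  0.003 ]
z0.002 F [-2.9  1.  -2.2] w 0.0135 t 55.1 [-0.002  -0.0005  0.002 ]
z0.0013 F [-2.   1.2 -2.7] w 0.0131 t 55.3 [-0.002  -0.0005  0.0013]
z0.0006 F [-3.7 -0.5  2.6] w 0.013 t 55.6 [-0.002  -0.0005  0.0007]
z0 F [-4.5 -2.  15.4] w 0.0125 t 55.8 [-0.002  -0.0007  0.0006]
x-0.010 F [ 4.2 -1.9 15.5] w 0.0134 t 56.2 [-0.0075 -0.0007  0.0006]
x-0.018 F [ 4.3 -2.2 15.5] w 0.0132 t 56.5 [-0.0152 -0.0007  0.0006]
x-0.026 F [ 6.1 -1.7 16.4] w 0.0133 t 56.9 [-0.023  -0.0008  0.0006]
x-0.034 F [ 6.7 -2.4 16.6] w 0.0131 t 57.2 [-0.0308 -0.0009  0.0006]
x-0.037 F [ 8.7 -2.4 18.1] w 0.0132 t 57.5 [-0.0331 -0.0009  0.0006]
x-0.039 F [ 9.7 -2.2 18.5] w 0.013 t 57.7 [-0.0348 -0.0009  0.0007]
open F [-0.3  0.3  0.5] w 0.0451 t 58.1 [-0.0391 -0.0005 -0.0001]
```

View pics/g3c.png

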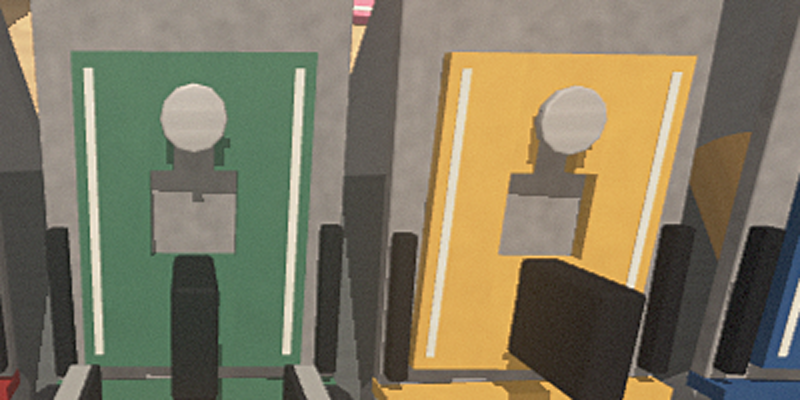

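Run:
```python
from h import *
C=loadcam('g3');c=lambda p:(220+p[0]/2-.25,60+p[1]/2-.25)
for n,h,top,ot,ob in [('green',(193,117),(195,52),(195,171),(195,254)),('yellow',(572,119),(570,55),(550,174),(545,254))]:
    H=inscrew(C,c(h),.014,n);print(n,'head',H,'rel',[(inscrew(C,c(q),.006,n)[0]-k-H[0]).round(1) for q,k in ((top,55),(ot,17),(ob,-13))])
n='green'
env.movel(fl(hang(n,-.034,.002,-.0008))[0],velocity=.1)
claw.command_gripper(0); st('grip',n)
z=.002
for k in range(6):
    o=get_obs(); fz=(RS.T@o['force'])[2]
    if fz<6: break
    z+=.0005; env.movel(fl(hang(n,-.034,z,-.0008))[0],velocity=.03); st(f'z{z}',n)
for x in (-.036,-.038,-.040,-.042):
    env.movel(fl(hang(n,x,z,-.0008))[0],velocity=.03); o=st(f'{x}',n)
    if (RS.T@o['force'])[0]>15: break
release(n,'g4.png')
im=cv2.imread('pics/g4.png')
cv2.imwrite('pics/g4c.png',cv2.resize(im[60:260,220:620],None,fx=2,fy=2,interpolation=cv2.INTER_CUBIC))
```

```text
green head [-0.9  0.1 14. ] rel [np.float64(-34.8), np.float64(-34.8), np.float64(-33.8)]
yellow head [-0.9  0.5 14. ] rel [np.float64(-35.1), np.float64(-35.1), np.float64(-33.0)]
grip F [-0.7 -0.7  7.4] w 0.0132 t 59.9 [-0.0338 -0.0009  0.0025]
z0.0025 F [-0.8 -1.4  3.2] w 0.0133 t 60.1 [-0.0338 -0.0009  0.0027]
-0.036 F [ 5.9 -1.1  3.3] w 0.0133 t 60.4 [-0.034  -0.0009  0.0026]
-0.038 F [12.4 -0.1  4. ] w 0.0132 t 60.6 [-0.0341 -0.001   0.0026]
-0.04 F [16.7  0.   5.3] w 0.0131 t 60.9 [-0.0342 -0.001   0.0027]
open F [ 0.5 -0.6  0.9] w 0.045 t 61.3 [-0.0406 -0.0007  0.0025]
```

View pics/g4c.png

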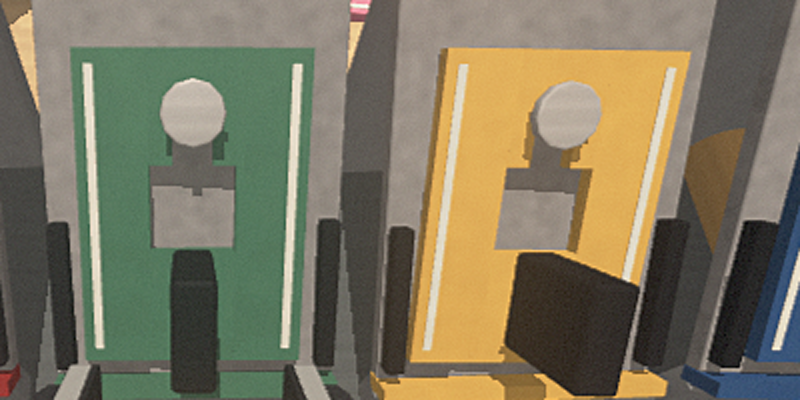

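Run:
```python
from h import *
env.move_pose([.47,-.05,.24],down(-np.pi/2))
snap('wrist','p4.png');print(get_obs()['clock'])
```

```text
63.825
```

View pics/p4.png

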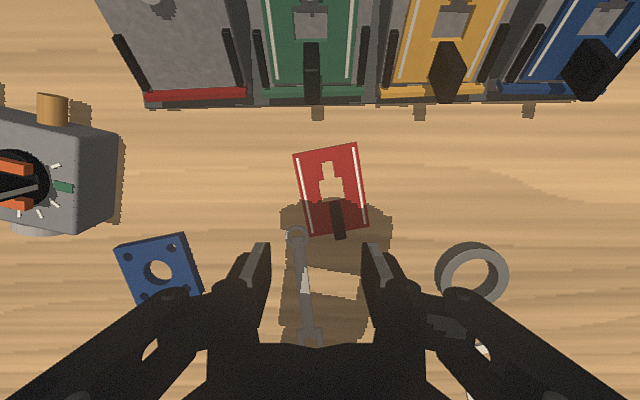

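Run:
```python
from h import *
m,a,b,l,w=corners(loadcam('p4'),[(368,224),(310,237),(293,154),(356,142)]);print(m.round(4),np.degrees([a,b]).round(1),l.round(4),w.round(4))
grasp([.4460,-.0690],np.radians(10.8))
print(get_obs()['qpos'].round(2))
for x,z in [(-.034,.08),(-.034,.06),(-.034,.03),(-.002,.03)]:
    j=inverse_kinematics(*fl(hang('red',x,z,-.0005)));print(x,z,None if j is None else j.round(2))
```

```text
[ 0.4476 -0.0688  0.006 ] [ 10.6 -77.8] 0.1084 0.0774
at F [-0.5 -0.5  0. ] w 0.0602 t 65.7 
closed F [-0.7  0.2  6.8] w 0.0127 t 66.2 
lifted F [ 0.1 -0.3 -1.9] w 0.0132 t 67.3 
[-0.29  0.2   2.02  0.    0.92  1.09]
-0.034 0.08 [ 0.08  0.32  2.22  3.55  0.11 -1.93]
-0.034 0.06 [ 0.08  0.37  2.2   3.45  0.14 -1.83]
-0.034 0.03 [ 0.08  0.45  2.16  3.37  0.18 -1.75]
-0.002 0.03 [ 0.07  0.43  2.1   3.55  0.1  -1.93]
```

Run:
```python
from h import *
j=inverse_kinematics(*fl(hang('red',-.034,.08,-.0005)))
env.goto_joints([-.29,.2,2.02,.0,.3,1.09]); st('a')
env.goto_joints([-.29,.2,2.02,j[3],.2,j[5]]); o=st('b');print(o['ee_pos'])
env.move_pose(*fl(hang('red',-.034,.08,-.0005))); print(get_obs()['qpos'].round(2))
env.movel(fl(hang('red',-.034,.045,-.0005))[0],velocity=.1)
env.movel(fl(hang('red',-.002,.038,-.0005))[0],velocity=.1); env.wait(.15); st('pre','red')
im,_=snap('wrist','r1.png')
cv2.imwrite('pics/r1c.png',cv2.resize(im[60:230,230:410],None,fx=4,fy=4,interpolation=cv2.INTER_CUBIC))
```

```text
a F [-0.3 -0.1 -3.5] w 0.0137 t 68.0 
b F [-0.7 -1.  -2.2] w 0.013 t 71.0 
[ 0.6367431  -0.16342902  0.32063338]
[ 0.08  0.32  2.22  3.55  0.11 -1.93]
pre F [-1.6  0.3 -2. ] w 0.0131 t 73.3 [-0.0028 -0.0005  0.0382]
```

View pics/r1c.png

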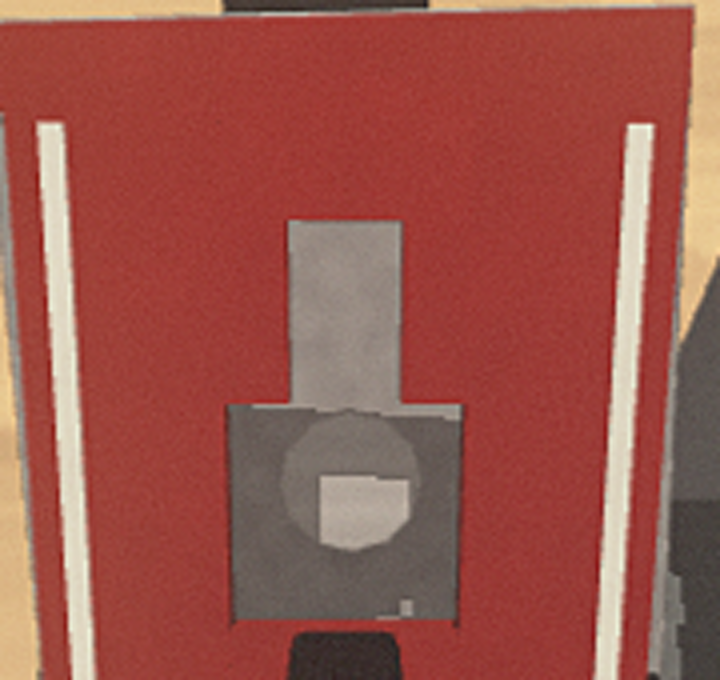

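Run:
```python
from h import *
C=loadcam('r1');d=np.load('pics/r1.npz');o=dict(ee_pos=d['p'],eef_rot=d['r'])
c=lambda p:(230+p[0]/4-.375,60+p[1]/4-.375)
print([(inplate(C,c(p),z,o)*1e3).round(1) for p,z in [((345,221),.006),((345,405),.006),((351,480),.014-.0382)]])
hangit('red',y=-.0013)
st('held','red')
n='red';z=.0015
```

```text
[array([39.9,  0.8,  6. ]), array([17.9,  0.8,  6. ]), array([  2.2,  -0.1, -24.2])]
z22 F [-1.8  0.2 -1.7] w 0.0135 t 73.8 [-0.0023 -0.0013  0.0223]
z0.01 F [-2.3  0.6 -1.8] w 0.0137 t 74.2 [-0.0023 -0.0013  0.0098]
z0.005 F [-1.1 -0.5 -2.4] w 0.0128 t 74.5 [-0.0021 -0.0013  0.0048]
z0.003 F [-2.1  0.  -1.1] w 0.0131 t 74.7 [-0.002  -0.0013  0.0029]
z0.002 F [-2.  -0.4 -1.7] w 0.013 t 75.0 [-0.002  -0.0013  0.002 ]
z0.0013 F [-2.1 -2.1  3.9] w 0.0131 t 75.2 [-0.002  -0.0013  0.0015]
z0.0006 F [-3.4 -4.9 18.4] w 0.0132 t 75.5 [-0.002  -0.0015  0.0013]
x-0.010 F [ 7.1 -4.1 17.7] w 0.0134 t 75.8 [-0.0063 -0.0016  0.0013]
x-0.018 F [ 7.1 -3.3 18.8] w 0.0131 t 76.2 [-0.014  -0.0016  0.0013]
x-0.026 F [ 9.  -3.9 19.6] w 0.0133 t 76.5 [-0.0218 -0.0016  0.0013]
x-0.034 F [ 9.5 -4.3 20. ] w 0.0134 t 76.9 [-0.0295 -0.0016  0.0013]
x-0.037 F [11.  -4.  22.1] w 0.0132 t 77.1 [-0.0318 -0.0016  0.0013]
x-0.039 F [12.2 -4.4 22.8] w 0.0132 t 77.4 [-0.0335 -0.0016  0.0013]
held F [12.2 -4.4 22.8] w 0.0132 t 77.4 [-0.0335 -0.0016  0.0013]
```

Still gripped but loaded by friction; relieve the normal load and push to the stop, then release.

Run:
```python
from h import *
n='red';z=.0006;y=-.0013
for k in range(6):
    if (RS.T@get_obs()['force'])[2]<6: break
    z+=.0004; env.movel(fl(hang(n,-.039,z,y))[0],velocity=.03); st(f'z{z:.4f}',n)
for x in (-.040,-.041,-.042,-.043):
    if (RS.T@get_obs()['force'])[0]>15: break
    env.movel(fl(hang(n,x,z,y))[0],velocity=.03); st(f'{x}',n)
release(n,'r3.png',z=.05)
im=cv2.imread('pics/r3.png')
cv2.imwrite('pics/r3c.png',cv2.resize(im[60:260,220:620],None,fx=2,fy=2,interpolation=cv2.INTER_CUBIC))
```

```text
z0.0010 F [ 5.7 -2.5 11.8] w 0.0137 t 77.6 [-0.0361 -0.0014  0.0014]
z0.0014 F [ 6.5 -2.   5.4] w 0.013 t 77.9 [-0.0365 -0.0014  0.0015]
-0.04 F [ 9.2 -2.4  4.9] w 0.0131 t 78.1 [-0.0366 -0.0015  0.0015]
-0.041 F [11.3 -2.1  6.3] w 0.0135 t 78.4 [-0.0365 -0.0015  0.0015]
-0.042 F [12.8 -2.9  7. ] w 0.0133 t 78.6 [-0.0367 -0.0015  0.0015]
-0.043 F [15.2 -2.7  6.2] w 0.0132 t 78.9 [-0.0367 -0.0015  0.0015]
open F [ 0.6 -0.   0.3] w 0.045 t 79.3 [-0.0436 -0.0013  0.0013]
```

View pics/r3c.png

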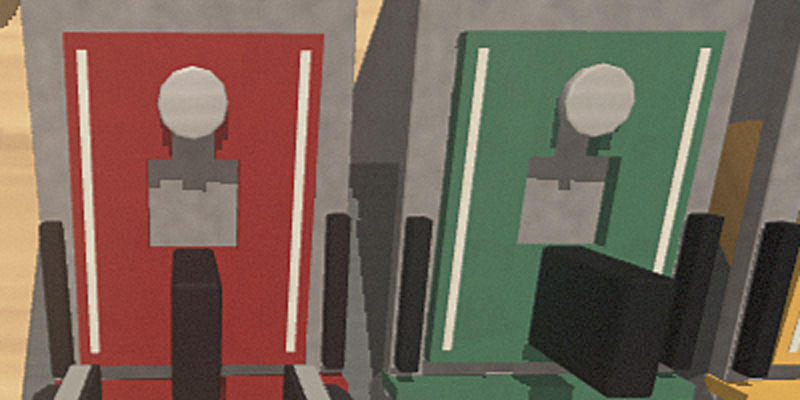

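Run:
```python
from h import *
p=get_obs()['ee_pos']
env.goto_joints([.08,.1,2.2,3.4,.3,-1.8])
env.goto_joints([.45,.2,1.75,0,1.2,-1.13])
env.move_pose([.48,.28,.24],down(np.pi/2))
im,_=snap('wrist','w5.png');snap('top','top5.png');snap('scene','scene5.png')
cv2.imwrite("pics/w5c.png",cv2.resize(im[105:275,225:455],None,fx=3.4,fy=3.4,interpolation=cv2.INTER_CUBIC));print(get_obs()['clock'])
```

```text
84.0417
```

View pics/w5c.png

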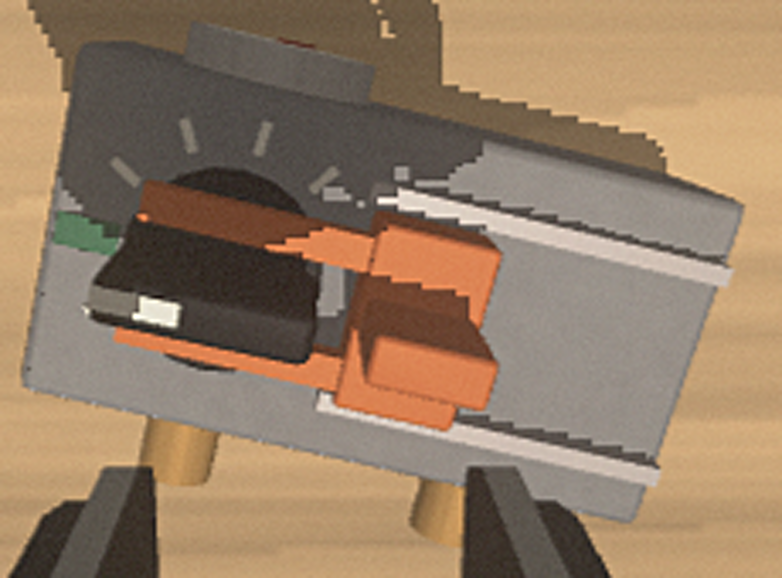

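View pics/scene5.png

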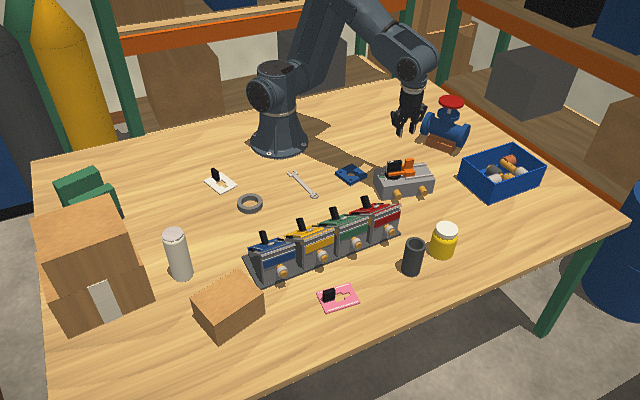

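View pics/top5.png

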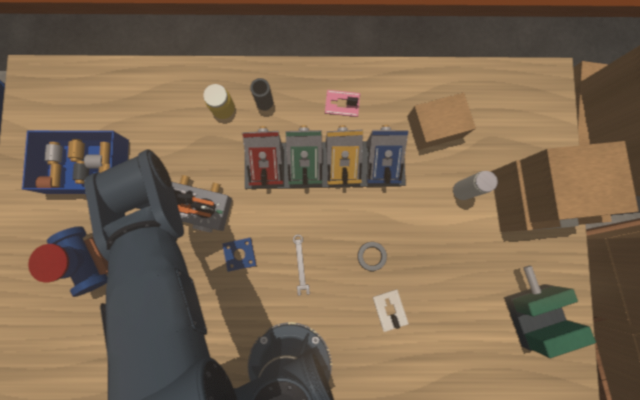

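Run:
```python
from h import *
st('end');order.job_done();print(get_obs()['clock'])
```

```text
end F [ 0.6 -0.1  0.9] w 0.0449 t 84.0 
the job is handed in; nothing more can be done
the job is handed in; nothing more can be done
```

I turned the knob to the green mark first, then slid the fork lock over it, and hung all four plates on their matching screws. I handed the job in at about 84 s of the 208 s allowed.

- **Knob:** the last reading put the pointer about 2° off the mark, which is about the accuracy of the picture.
- **Fork lock:** the arm and the pictures both measured 66.6 mm of travel, not the nominal 70 mm. It then hit a hard stop at about 35 N with both prongs alongside the knob bar. I took that as the end stop, with the fork having started about 3 mm forward, but I could not confirm this on its own.
- **Plates:** each was slid until it stopped moving, then released, and the pictures show every screw at the end of its slot.
    - **Blue, green and red:** each met a clear hard stop under a light load.
    - **Yellow:** it was first left short by friction, so I gripped it and pushed again. That push was made with about 30 N pressing it on its face, so the force reading was less clear; its final position in the picture matches the blue plate's to within 1 mm.
- **Surroundings:** the last pictures show the spray can standing, the look-alikes untouched, and the gripper clear of everything.

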